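# Latch the tilting gauge bin shut in the toolbox drawer

### The arm

A 6-joint arm with a two-finger parallel gripper is mounted at the origin on the work surface. World frame = base frame: x ahead of the robot, y to its left, z up, the work surface at z = 0. Lengths are in m, angles in rad, forces in N, time in s.
With the tool pointing down it reaches from about 0.225 to 0.875 m from the base axis. Payload 3.4 kg.
Tool frame: the origin (TCP) lies on the centre line of the jaws, within the pads' length; the fingertips stand 22 mm ahead of it and the grasp point (between the pads) lies 3 mm ahead of it; z points along the fingers, y is the direction in which the jaws open and shut (so a half turn about z gives the same grasp; the last joint's range is limited). The gripper opens to 85 mm and grips with 20 to 120 N. Pads are 22 mm wide; open, the fingers measure 114 mm over their backs; the gripper's body (76 mm by 85 mm) begins 54 mm behind the grasp point. The pads swing forward as they close: fully open they stand 13 mm farther back than shut.
Start: joints at [1.028, 0.276, 1.505, -0, 1.361, -0.121], TCP at [0.235, 0.525, 0.253] pointing down, gripper open.
Joint ranges: [-2.89, 2.89], [-0.75, 2.08], [0.22, 2.7], [-1.18, 4.32], [0.11, 2.71], [-2.7, 2.7]. Speed limits (rad/s): [2.57, 2.57, 3.14, 3.14, 3.14, 3.14].

### API

Orientations are given as a unit quaternion [w, x, y, z].
In Python, from station import env gives the robot as it stands. The module is installed in compiled form; this text tells all that it offers.
- The arm moves only by the tool send_rows, never from a script. Its arguments are lists of equal length, an entry for each row: "travel": the shift along the world's x, y, z each as a share of 200 mm, from -1 to 1, a list of three; "roll": the turn about the world's z as a share of 10 degrees, from -1 to 1. A call has 1 to 10 rows; each row shifts and turns the commanded pose from where the row before left it; what a row does not reach is not made up. A row lasts 1/8 s, in which the tool goes at most 62.5 mm and 10.7 degrees, less where a joint would pass 70% of its speed; a pose out of reach is approached as far as the arm can. A call with a number of a shift or a turn outside -1 to 1 is refused whole. A call with a gripper value outside its range is refused whole. "claw" is the closure, from -1 (fully open) to 1 (shut), set as the call begins (left out, the last holds). The fingers move at their own pace and stop on an object; "grip_force" is the grip in N (left out, the last holds). Time passes only in rows, so rows that do not move let the fingers close. It gives the time, the measured TCP pose, the force and the opening at its end, in the units of the state.
- env.observe(): the state, without advancing time (a new reading comes with each control period).
- env.read_camera(name): name is "side" or "top" or "wrist"; returns a dict with "image" (384x512x3 uint8, blue, green, red), "fx", "fy", "cx", "cy" (pixels), "k1" (the pictures are not rectified: a ray, as slopes to the right and down, at radius r is drawn at 1 + k1 r^2 times it, then the intrinsics apply), "xyz" and "rotation" of the camera in the world. Camera axes: x right, y down, z forward; pixel columns grow to the right and rows downward; lengths in m; the calibration is good to about 2 mm. A picture is of the moment at which its call begins. There is no depth.
- env.hand_in(): hands the job in, once; it reports no verdict.
The state is a dict: "time": time; "qpos": joint angles; "joint_vel": joint speeds; "effort": joint torques, N m; "eef_pos": TCP position; "tool_rot": TCP orientation; "contact_force": force on the tool from outside, world axes, zero at the start; "moment": the same for the moment, N m; "gripper_width": finger opening in m.
Only numpy, scipy, OpenCV 4.12 (cv2) and the standard library are available. Lean on these libraries where they do the work, as an engineer would, in place of code of your own. Each camera call takes 0.05 s, during which the arm holds its last target.

### The job

The gauge bin at the front of the red drawer is tipped out: push it fully home, hook the draw latch's wire loop onto the keeper on top of the bin, and throw the latch lever over past its toggle until it lies fully closed, holding the bin. Do it by feel: do not press the loop hard onto the keeper nor force the lever, and leave the other tools where they are.

Things in the scene. Friction and masses are not known exactly. Their poses are not given: they have to be found in the camera images.
- drawer: red steel drawer fixed on the bench, 260 x 400 mm, walls 45 high. Origin: centre of its underside. x points from the bin end (front, robot side) to the back, y left, z up. The latch lies in its plane y = 0; (x, z) in these notes are mm in this frame. Floor 4 mm thick; the latch stands on a pedestal 44 wide, 48 high, x -43 to 53.
- bin (a joint): tilt of the red bin (50 deep, 110 wide, 48 tall) about a hinge along y at (-130, 12), the foot of its front wall. 0 = fully home, upright against a stop; positive (rad, up to 0.8) = tipped forward out of the drawer. Stiff hinge (0.3 N m): it stays where left. Push it home on the outside of its front wall near the top edge.
- keeper (a point): point on the bin marking the NOMINAL seat of the loop's crossbar (its centre once hooked); bin home: (-84, 65), axes as the drawer's. The real keeper is clamped in a slotted bed: its seat lies up to 7 mm before or behind this point in x; that is not reported, feel for it. The keeper is 18 mm wide in y, with a flat land, a cross groove and a hook (see the next two entries).
- groove (a point): point on the bin, 4 mm in front of keeper at its height: nominal middle of the way into the groove. From the REAL seat (x, z): the 6 mm crossbar enters from above only with its centre at x -6.7 to -2.8; groove floor at z -3.6; behind it a 5 mm thick hook leans 25 deg forward over the groove, lip at x 0.2, z 6.7. Drawn back (+x) low in the groove the bar seats under the hook.
- land (a point): point on the bin, 17 mm in front of and 5 mm above keeper: nominal middle of the keeper's flat land, in front of the groove, 16 mm long in x (real seat -26 to -9.7), top 5 mm above the seat. A bar resting on it has its centre 8 mm above the seat's height; slid back along it, the bar drops 8 mm or so into the groove and meets the hook.
- bar (a point): centre of the loop's crossbar, 6 mm dia, 32 long in y. Site x runs from the bar to the loop's pivot, z along the thumb tab. Bar to pivot 67 mm; sprung side legs (29 mm apart) stretch up to 20 mm at 2 N/mm. The loop's pivot is stiff (0.025 N m): the loop stays where put and turns WITH the lever, so with slack the bar lifts out when the lever is thrown. First draw it back against the hook.
- tab_top (a point): top of the loop's thumb tab, 32 mm from the bar's centre along z of bar: a plate 12 mm wide in y and 4 mm thick standing on the middle of the crossbar. Pinch it across the 12 mm. It leans with the loop: at the start its top leans to the back by 0.2 to 0.75 rad, hooked it leans forward by about 0.3 rad; it may turn between the fingers.
- loop: the wire loop as a body; origin at its pivot on the lever, x from bar to pivot, z along the tab. Pressing it onto the keeper or bin with more than 25 N while handling it counts as force.
- lever (a joint): lever angle, rad: 0 = closed, flat, pointing to the drawer's back, on its stop; 1.57 upright; up to 2.2 leaning to the bin. Follows the loop freely (0.03 N m). Thrown to 0 it draws the loop tight (up to about 9 N at 50 mm from the pivot) and passes the toggle near 0.35; from there it may snap home or need pressing home. More than 30 N on it below 0.8 rad counts as force.
- lever_pivot (a point): lever's fixed pivot, along y at (-29, 65), axes as the drawer's. Handle: plate 20 mm wide in y, 4 thick, its mid plane 4 mm off the pivot (above it when closed, on the bin side when upright), from 6 to 72 mm out, then curling away from the pedestal to 82. The loop's pivot is 22 mm out, 0.35 rad behind the handle's line (below it when closed).
- lever_tip (a point): bin-side (upper when closed) face of the lever's handle, 70 mm from the pivot. Closed: (41, 71).
- v_block: cast-iron V-block, 60 x 50 x 34 mm; bystander, origin at its underside, not to be moved.
- depth_micrometer: blued depth micrometer lying flat, T-shaped, about 140 x 75 x 18 mm; bystander, origin at its underside, not to be moved.
- thimble: standing chrome ratchet thimble, 18 mm dia, 40 mm tall; bystander, origin at its underside, not to be moved.
- parallel: ground steel parallel bar, 100 mm long in y, 12 x 20 mm; bystander, origin at its underside, not to be moved.
- square: small engineer's square lying flat, 75 x 110 mm; bystander, origin at its underside, not to be moved.
- screw_jack: little screw jack, 44 mm dia, 56 mm tall; bystander, origin at its underside, not to be moved.
- setup_block: steel setup block with two holes, 75 x 50 x 25 mm; bystander, origin at its underside, not to be moved.

How it is judged:
On the way, in this order (a step that is already met when the one before it is completed fails the run):
1. the bin is pushed home (value of joint bin below 0.04 rad), for 0.2 s.
2. the loop's crossbar lies in the keeper's groove, the lever still up (value of joint bin below 0.04 rad and x of bar in the frame of keeper between -0.0095 and 0.0095 m and z of bar in the frame of keeper between -0.004 and 0.003 m and value of joint lever above 0.6 rad), for 0.2 s.
3. the lever is down past the toggle with the loop still hooked (x of bar in the frame of keeper between -0.0095 and 0.0095 m and z of bar in the frame of keeper between -0.004 and 0.003 m and value of joint lever below 0.2 rad), for 0.2 s.
At the end, for the whole second after the job is handed in: The bin is home (tilt under 0.04 rad), the loop's crossbar sits in the keeper's groove (within 9.5 mm in x of the nominal seat, no more than 3 mm above it) and pulls on the keeper with more than 1.5 N, and the lever is closed (under 0.06 rad) (value of joint bin below 0.04 rad and x of bar in the frame of keeper between -0.0095 and 0.0095 m and z of bar in the frame of keeper between -0.004 and 0.003 m and value of joint lever below 0.06 rad and contact force between loop and bin above 1.5 N); the robot touches nothing.
It fails at once if the loop is pressed on the keeper or bin with more than 25 N while the gripper holds or pushes the loop (contact force between loop and bin above 25 N and contact force between the fingers and loop above 1 N).
It fails at once if the lever, already past 0.8 rad on its way down, is pressed by the gripper with more than 30 N (contact force between the fingers and lever above 30 N and value of joint lever below 0.8 rad).
It fails at once if a bystander is moved by more than 15 mm (distance of any of v_block, depth_micrometer, thimble, parallel, square, screw_jack, setup_block from where it was at the start of the episode above 0.015 m).
It also fails if it takes over 72 s, if anything falls off the work surface, if the arm or the gripper's body presses on something with over 40 N, if the wrist force passes 120 N, or if a joint passes its speed limit or range.

## Working session

There is one attempt and no reset: what is moved stays moved. The work goes in short steps, Python scripts to look and compute and a tool call to move; the robot and the scene stay as the last step left them, time stands still between calls to the robot, and variables do not carry over. Pictures are saved under pics/ and viewed, and the job is handed in when it is done.

Besides the shell and the picture viewer there is one more tool, called after "Call:" as name(argument=value, ...) on one line, values as JSON. send_rows: Moves the arm, as the interface text tells. Shift numbers are shares of 200 mm and turn numbers shares of 10 degrees, none past 1 either way. Its arguments: {"type":"object","properties":{"travel":{"type":"array","items":{"type":"array","items":{"type":"number"}}},"roll":{"type":"array","items":{"type":"number"}},"claw":{"type":"number"},"grip_force":{"type":"number"}},"required":["travel","roll"]}

```bash
mkdir -p pics; ls
cat > h.py <<'E'
import numpy as np, cv2
from station import env
def shot(n,fn):
    c=env.read_camera(n); cv2.imwrite('pics/'+fn,c['image']); np.savez('pics/'+fn[:-4]+'.npz',**{k:np.array(v) for k,v in c.items()}); return c
def load(fn):
    d=np.load('pics/'+fn+'.npz'); return {k:d[k] for k in d.files}
def R(c):
    return np.array(c['rotation']).reshape(3,3)
def ray(c,u,v):
    K=np.array([[c['fx'],0,c['cx']],[0,c['fy'],c['cy']],[0,0,1.]],float)
    p=cv2.undistortPoints(np.array([[[u,v]]],float),K,np.array([c['k1'],0,0,0.],float))[0,0]
    # k1 forward model same as opencv
    d=R(c)@np.array([p[0],p[1],1.]); return np.array(c['xyz'],float),d/np.linalg.norm(d)
def onz(c,u,v,z):
    o,d=ray(c,u,v); return o+d*(z-o[2])/d[2]
def tri(obs):
    A=np.zeros((3,3));b=np.zeros(3)
    for c,u,v in obs:
        o,d=ray(c,u,v);P=np.eye(3)-np.outer(d,d);A+=P;b+=P@o
    x=np.linalg.solve(A,b)
    return x,[np.linalg.norm((np.eye(3)-np.outer(d,d))@(x-o)) for o,d in [ray(*q) for q in obs]]
def proj(c,X):
    p=R(c).T@(np.array(X)-c['xyz']); a,b=p[0]/p[2],p[1]/p[2]; s=1+c['k1']*(a*a+b*b)
    return c['fx']*a*s+c['cx'],c['fy']*b*s+c['cy']
E
python3 - <<'E'
from h import *
s=env.observe()
for k,v in s.items(): print(k,v)
for n in ['side','top','wrist']:
    c=shot(n,n+'0.png'); print(n,c['fx'],c['cx'],c['cy'],c['k1'],c['xyz'],np.round(c['rotation'],3))
E
```

```text
pics
time 0.0
qpos [ 1.02804223e+00  2.76598478e-01  1.50616316e+00  1.26170331e-05
  1.36067294e+00 -1.21001893e-01]
joint_vel [ 0.001342    0.00027064 -0.00128139 -0.00116754  0.0006008  -0.00053755]
effort [-1.54516871e-03 -4.16774368e+01 -2.45803535e+01 -2.90772969e-04
  1.11418316e-02 -2.76962044e-05]
eef_pos [0.2351273  0.52418823 0.25242571]
tool_rot [-3.05899266e-04  2.09317879e-01  9.77847216e-01 -8.68698082e-04]
contact_force [-0.25806478 -0.15793275 -0.15364384]
moment [ 0.0320649  -0.02202352 -0.01208189]
gripper_width 0.08529590196250457
side 366.7535898301763 257.3391051850441 192.58912313558525 -0.07144425018590399 [ 0.01408209 -0.88294118  0.79067885] [-0.442  0.857 -0.234  0.124]
top 353.21572593344155 251.1131157000847 187.93637876711165 -0.051281294904310944 [ 0.37878286 -0.01342881  1.23627336] [ 0.052 -0.701  0.71  -0.038]
wrist 292.1106075672502 256.44582116551084 192.74238421907924 -0.05771892268542689 [0.15863457 0.55872834 0.37346425] [0.14  0.828 0.536 0.089]
```

Rotation is a quaternion; fix that and view.

```bash
python3 - <<'E'
s=open('h.py').read()
s=s.replace("    return np.array(c['rotation']).reshape(3,3)","    from scipy.spatial.transform import Rotation as Ro\n    q=np.array(c['rotation'],float); return Ro.from_quat([q[1],q[2],q[3],q[0]]).as_matrix()")
open('h.py','w').write(s)
E
python3 - <<'E'
from h import *
for n in ['side0','top0','wrist0']:
    c=load(n); print(n,R(c)[:,2])
E
```

```text
side0 [ 0.42005757  0.69880627 -0.5789831 ]
top0 [ 0.12656761  0.01945932 -0.9917671 ]
wrist0 [ 0.29793345 -0.13573915 -0.94488653]
```

View pics/side0.png

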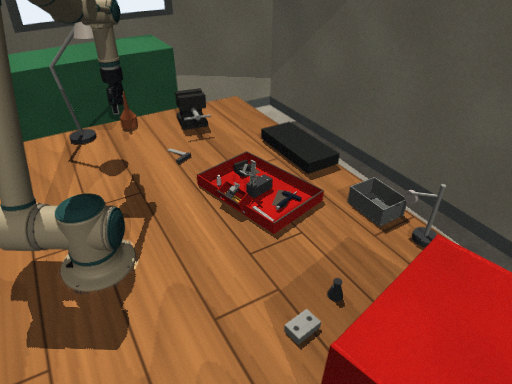

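View pics/top0.png

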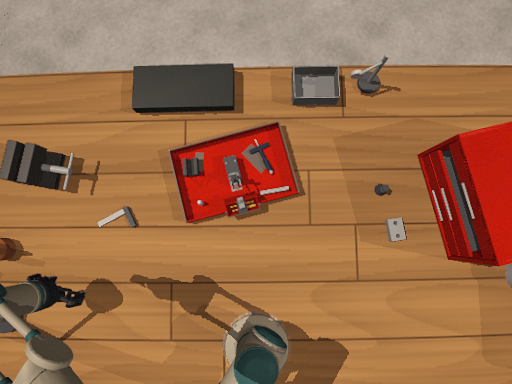

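View pics/wrist0.png

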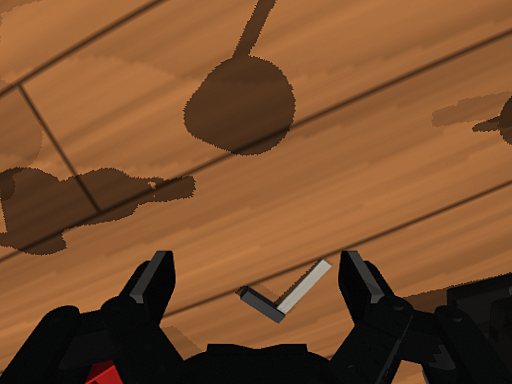

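The side view shows the red drawer around (260,190). In the top view it is at (235,172), with the bin's yellow/grey keeper near (243,205) on the robot side and the grey latch at (234,170). Next I fit the drawer rim.

Run:
```python
from h import *
c=load('top0'); im=c['image']
cv2.imwrite('pics/topcrop.png',cv2.resize(im[115:230,160:305],None,fx=5,fy=5,interpolation=cv2.INTER_CUBIC))
hs=cv2.cvtColor(im,cv2.COLOR_BGR2HSV)
m=(((hs[...,0]<6)|(hs[...,0]>174))&(hs[...,1]>170)&(hs[...,2]>50)).astype(np.uint8)
m[:,350:]=0;m[:, :150]=0
cs,_=cv2.findContours(m,cv2.RETR_EXTERNAL,cv2.CHAIN_APPROX_NONE)
k=max(cs,key=cv2.contourArea); 
P=np.array([onz(c,*p[0],0.045)[:2] for p in k])
r=cv2.minAreaRect((P*1000).astype(np.float32)); print(r); print(cv2.boxPoints(r))
print(cv2.approxPolyDP(k,4,True)[:,0])
s=load('side0')['image']; cv2.imwrite('pics/sidecrop.png',cv2.resize(s[145:235,190:330],None,fx=5.5,fy=5.5,interpolation=cv2.INTER_CUBIC))
```

```text
((580.9619750976562, 70.13656616210938), (270.88800048828125, 387.5127868652344), 14.252532958984375)
[[ 401.98486  224.58334]
 [ 497.38904 -151.00182]
 [ 759.9391   -84.31021]
 [ 664.5349   291.27496]]
[[277 123]
 [170 151]
 [187 222]
 [225 211]
 [228 216]
 [238 213]
 [229 207]
 [237 196]
 [254 200]
 [256 206]
 [250 210]
 [258 208]
 [258 202]
 [297 193]]
```

View pics/topcrop.png

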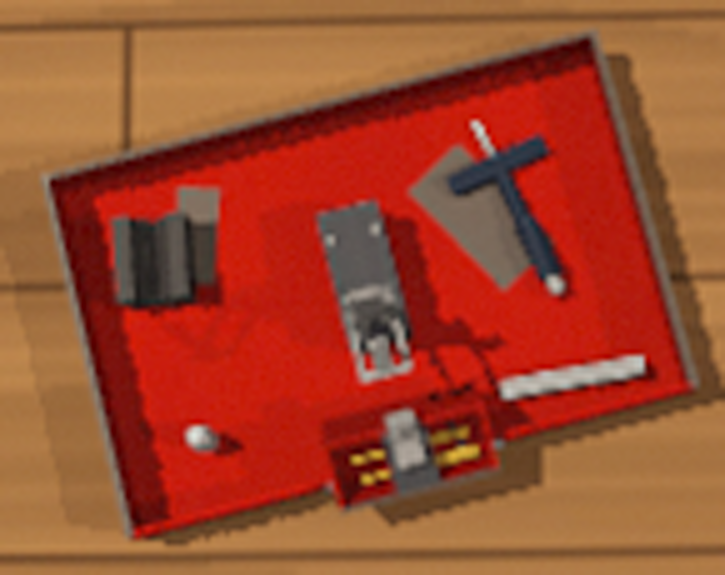

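View pics/sidecrop.png

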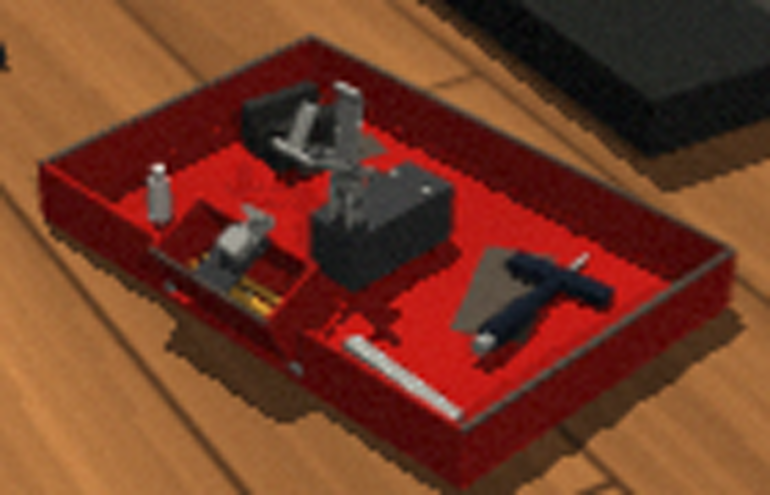

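```bash
cat >> h.py <<'E'
from scipy.optimize import least_squares
def fitdrawer():
    t=load('top0'); s=load('side0')
    ct=[(-130,200),(130,200),(130,-200),(-130,-200)]
    # top: BL front-left,TL back-left,TR back-right,BR front-right (crop px)
    tp=[(132,535),(48,178),(595,35),(693,387)]; tp=[(a/5+160-.4,b/5+115-.4) for a,b in tp]
    sp=[(42,162),(311,38),(735,255),(463,427)]; sp=[(a/5.5+190-.4,b/5.5+145-.4) for a,b in sp]
    def res(p,full=False):
        r=[]
        for (x,y),a,b in zip(ct,tp,sp):
            X=[p[0]+x*1e-3*np.cos(p[2])-y*1e-3*np.sin(p[2]),p[1]+x*1e-3*np.sin(p[2])+y*1e-3*np.cos(p[2]),.045]
            r+=list(np.array(proj(t,X))-a)+list(np.array(proj(s,X))-b)
        return r
    return least_squares(res,[.58,.07,.25]),res
E
python3 - <<'E'
from h import *
f,r=fitdrawer(); print(f.x, np.degrees(f.x[2])); print(np.round(np.reshape(f.fun,(4,4)),2))
E
```

```text
[0.59149097 0.07223394 0.24348804] 13.950837205611576
[[-1.04  0.67 -0.8   0.34]
 [-1.26 -0.59  0.37 -0.46]
 [ 0.51 -0.95  0.51 -0.54]
 [ 1.11  0.29 -0.09  1.31]]
```

Call:
send_rows(travel=[[0.155,-0.26,0],[0.155,-0.26,0],[0.155,-0.26,0],[0.155,-0.26,0],[0.155,-0.26,0],[0.155,-0.26,0],[0.155,-0.26,0],[0.155,-0.26,0],[0.155,-0.275,0],[0,0,0]], roll=[0.423,0.423,0.423,0.423,0.423,0.423,0.423,0.423,0.423,0], claw=1)

```text
time: 1.4
eef_pos: [0.5161, 0.0503, 0.2528]
tool_rot: [0.0, -0.118, 0.993, -0.001]
contact_force: [-0.3, 0.4, -0.6]
gripper_width: 0.0002
```

Run:
```python
from h import *
from scipy.spatial.transform import Rotation as Ro
s=env.observe(); print(s['time'],s['eef_pos'],s['qpos'],s['contact_force'],s['gripper_width'])
q=s['tool_rot'];M=Ro.from_quat([q[1],q[2],q[3],q[0]]).as_matrix();print(np.degrees(np.arctan2(M[1,1],M[0,1])),M[:,2])
c=shot('wrist','wrist1.png'); c=shot('side','side1.png');
cv2.imwrite('pics/side1c.png',cv2.resize(c['image'][145:235,190:330],None,fx=5.5,fy=5.5,interpolation=cv2.INTER_CUBIC))
```

```text
1.4 [0.51613444 0.05026781 0.2527556 ] [-3.62059254e-02  1.91075120e-01  1.62230501e+00 -1.45014221e-03
  1.32784564e+00 -1.84340351e+00] [-0.26956529  0.37611582 -0.63432058] 0.00017210012503238276
103.56476852049255 [ 3.15935387e-04 -1.41992126e-03 -9.99998942e-01]
```

View pics/wrist1.png

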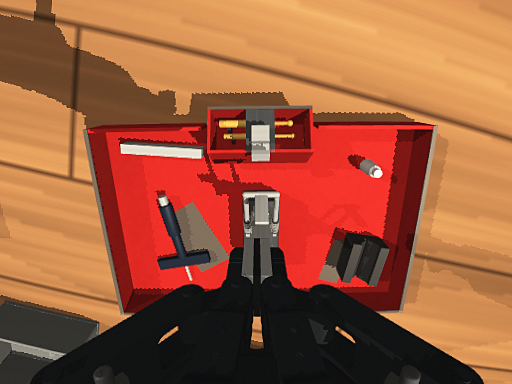

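The wrist view shows the bin near (260,130), the latch loop and tab at (262,210), and the parallel, micrometer, V-block and thimble all clear of the latch line. Zooming in.

Run:
```python
from h import *
im=load('wrist1')['image']
cv2.imwrite('pics/w1c.png',cv2.resize(im[95:255,195:325],None,fx=4.5,fy=3.7*1,interpolation=cv2.INTER_CUBIC) if 0 else cv2.resize(im[95:243,195:325],None,fx=4,fy=4,interpolation=cv2.INTER_CUBIC))
```

```text
(no output)
```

View pics/w1c.png

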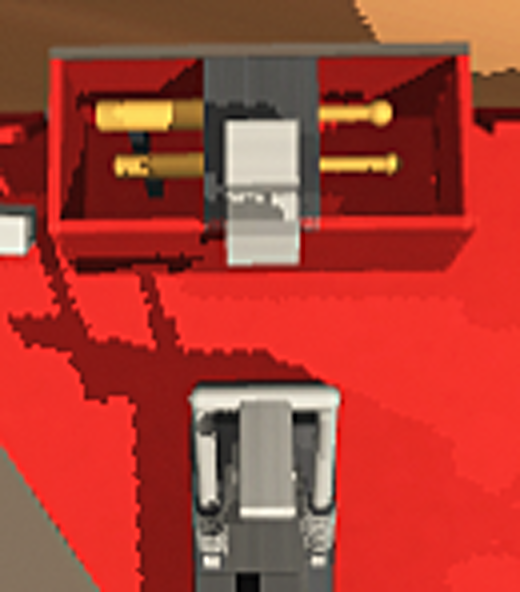

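View pics/side1c.png

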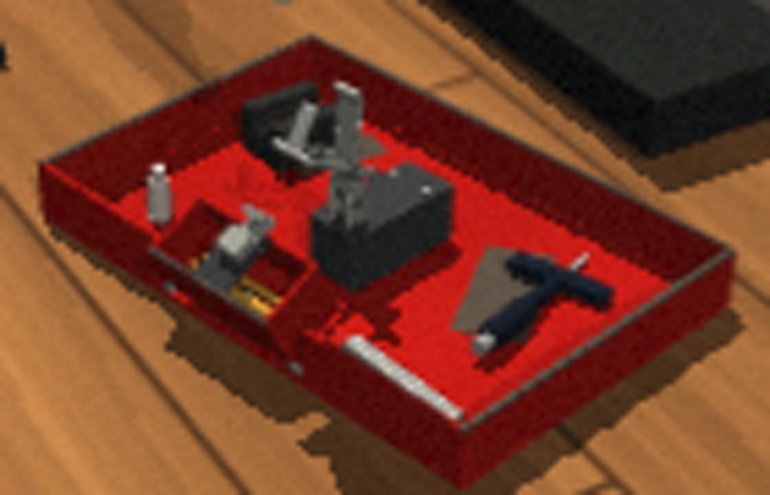

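Run:
```python
from h import *
im=load('side1')['image']
cv2.imwrite('pics/s1d.png',cv2.resize(im[155:200,222:282],None,fx=12,fy=12,interpolation=cv2.INTER_CUBIC))
w=load('wrist1')['image']
a=cv2.resize(w[105:150,70:120],None,fx=6,fy=6);b=cv2.resize(w[105:150,410:460],None,fx=6,fy=6)
c=cv2.resize(w[285:330,100:150],None,fx=6,fy=6);d=cv2.resize(w[285:330,380:430],None,fx=6,fy=6)
cv2.imwrite('pics/w1corn.png',np.vstack([np.hstack([a,b]),np.hstack([c,d])]))
```

```text
(no output)
```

View pics/s1d.png

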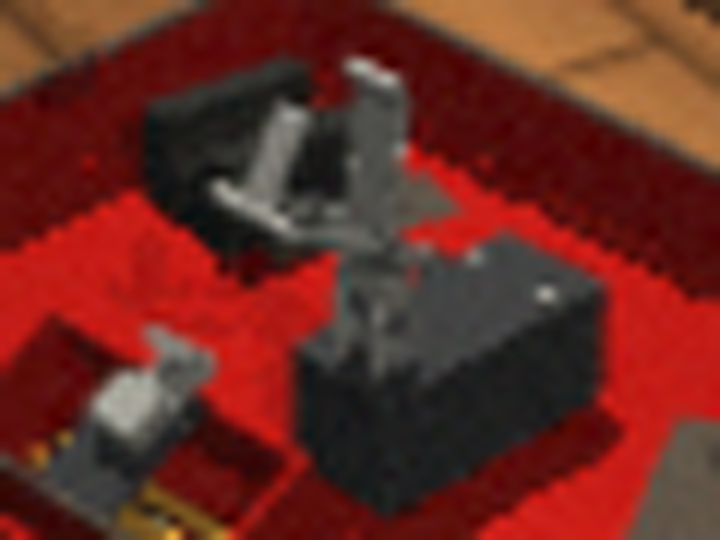

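View pics/w1corn.png

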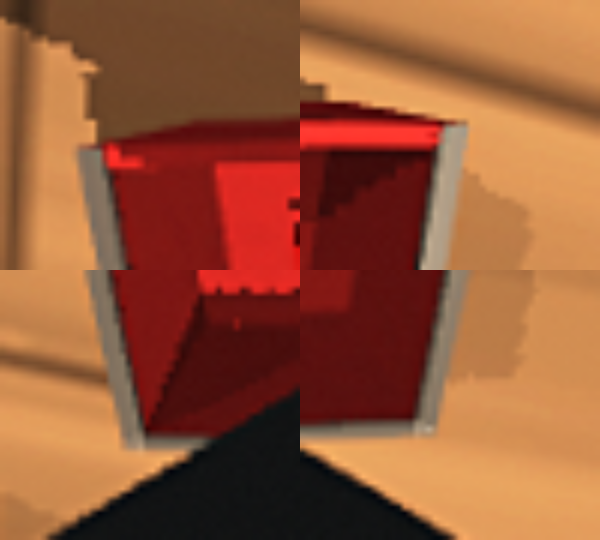

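Run:
```python
from h import *
f,r=fitdrawer(); t=load('top0');s=load('side1');w=load('wrist1')
for n,(u,v) in dict(FR=(82.9,129.1),FL=(437.1,124.9),BR=(120.8,314.1),BL=(401.6,311.8)).items(): print(n,onz(w,u,v,.045))
S=lambda a,b:(s,a/12+222-.46,b/12+155-.46)
W=lambda a,b:(w,a/4+195-.4,b/4+95-.4)
p0=tri([S(215,188),W(338,392)]);p1=tri([S(290,235),W(192,392)]);tt=tri([S(292,108),W(267,512)])
print('barL',p0,'barR',p1,'tab',tt)
```

```text
FR [ 0.5173218  -0.15282558  0.045     ]
FL [0.41844494 0.23551191 0.045     ]
BR [ 0.76973246 -0.08915545  0.045     ]
BL [0.6710689  0.29977895 0.045     ]
barL (array([0.51450715, 0.07048383, 0.12138111]), [np.float64(6.27862171143395e-05), np.float64(6.278621711419906e-05)]) barR (array([0.52181872, 0.03824325, 0.12106718]), [np.float64(0.0005852705480487029), np.float64(0.0005852705480488195)]) tab (array([0.53448357, 0.05871813, 0.1485763 ]), [np.float64(0.0007620914916947327), np.float64(0.0007620914916947593)])
```

Drawer corners give 400 x 260 mm as stated: centre (0.5941, 0.0733), yaw 14.22°. The bar is at drawer (-78, 121) and the tab top at (-61, 149), and both agree with the linkage with the lever at about 1.56. Next I move in front of the bin with shut fingers.

Call:
send_rows(travel=[[-0.2,-0.046,0],[-0.2,-0.046,0],[-0.2,-0.046,0],[0,0,-0.24],[0,0,-0.24],[0,0,-0.24],[0,0,-0.23],[0,0,0]], roll=[0.066,0,0,0,0,0,0,0])

```text
time: 2.5
eef_pos: [0.3905, 0.0281, 0.0614]
tool_rot: [-0.004, -0.128, 0.992, 0.001]
contact_force: [-0.9, -0.3, 0.0]
gripper_width: 0.0001
```

```bash
cat >> h.py <<'E'
C0=np.array([.5941,.0733]);YAW=np.radians(14.22)
Rz=np.array([[np.cos(YAW),-np.sin(YAW)],[np.sin(YAW),np.cos(YAW)]])
def toD(p): 
    q=Rz.T@(np.array(p)[:2]-C0); return np.array([q[0],q[1],p[2]])*1000
def toW(x,y,z):
    q=C0+Rz@(np.array([x,y])/1000); return np.array([q[0],q[1],z/1000])
def st():
    from scipy.spatial.transform import Rotation as Ro
    s=env.observe();q=s['tool_rot'];M=Ro.from_quat([q[1],q[2],q[3],q[0]]).as_matrix()
    f=np.array(s['contact_force']);fd=Rz.T@f[:2]
    print('t',round(s['time'],2),'D',np.round(toD(s['eef_pos']),1),'yawy',round(np.degrees(np.arctan2(M[1,1],M[0,1])),2),'F(D)',np.round([*fd,f[2]],1),'w',round(s['gripper_width'],4),'q',np.round(s['qpos'],2))
    return s
def go(x,y,z):
    s=env.observe(); d=(toW(x,y,z)-s['eef_pos']); print('total share',np.round(d/.2,4),'mm',np.linalg.norm(d)*1000)
E
python3 - <<'E'
from h import *
st(); go(-150,0,62)
c=shot('side','side2.png'); cv2.imwrite('pics/s2.png',cv2.resize(c['image'][130:240,170:310],None,fx=5,fy=5,interpolation=cv2.INTER_CUBIC))
E
```

```text
t 2.5 D [-208.4    6.2   61.4] yawy 104.67 F(D) [-1.  -0.1  0. ] w 0.0001 q [-0.11  0.23  2.15  0.    0.77 -1.93]
total share [0.2908 0.0416 0.0032] mm 58.76251173010113
```

View pics/s2.png

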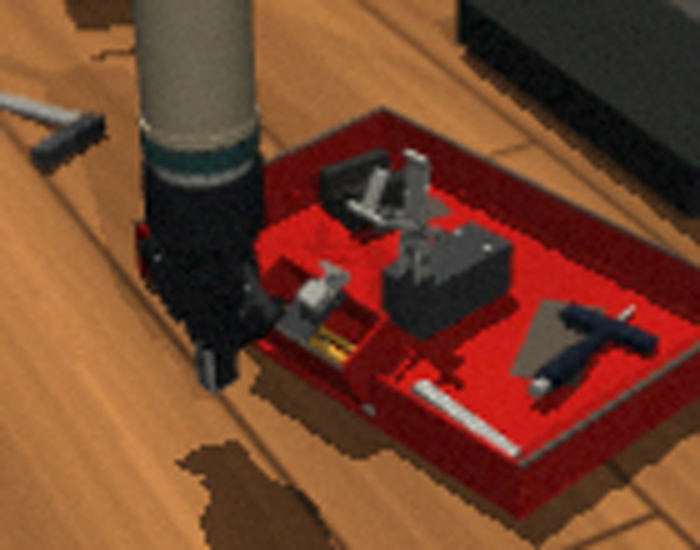

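The fingers stand at (215,375), clear in front of the tipped bin. Pushing in.

Call:
send_rows(travel=[[0.06,0.009,0],[0.06,0.009,0],[0.06,0.009,0],[0.06,0.009,0],[0.05,0.006,0]], roll=[-0.04,0,0,0,0])

```text
time: 3.18
eef_pos: [0.4462, 0.035, 0.0627]
tool_rot: [-0.007, -0.124, 0.992, 0.001]
contact_force: [-11.9, -1.8, 9.0]
gripper_width: 0.0002
```

Run:
```python
from h import *
st(); go(-141,0,62)
```

```text
t 3.17 D [-152.8   -0.8   62.7] yawy 104.23 F(D) [-11.9   1.2   9. ] w 0.0002 q [-0.08  0.3   2.04 -0.    0.82 -1.89]
total share [ 0.056   0.0183 -0.0037] mm 11.812912623270817
```

Call:
send_rows(travel=[[0.02,0.005,0],[0.02,0.005,0],[0.02,0.005,0],[0.01,0.003,0],[0.01,0.003,0],[0,0,0]], roll=[0,0,0,0,0,0])

```text
time: 3.92
eef_pos: [0.4576, 0.0376, 0.0625]
tool_rot: [-0.012, -0.125, 0.992, -0.0]
contact_force: [-19.1, -10.2, 16.8]
gripper_width: 0.0002
```

Run:
```python
from h import *
st(); go(-135,0,62)
```

```text
t 3.92 D [-141.1   -1.1   62.5] yawy 104.34 F(D) [-21.   -5.2  16.8] w 0.0002 q [-0.07  0.31  2.01 -0.01  0.85 -1.88]
total share [ 0.028   0.0129 -0.0026] mm 6.19572731704936
```

Call:
send_rows(travel=[[0.01,0.003,0],[0.01,0.003,0],[0,0,0]], roll=[0,0,0])

```text
time: 4.3
eef_pos: [0.4577, 0.0377, 0.0624]
tool_rot: [-0.016, -0.125, 0.992, -0.001]
contact_force: [-26.8, -13.4, 23.6]
gripper_width: -0.0001
```

Run:
```python
from h import *
st(); go(-135,0,62)
c=shot('side','side3.png'); cv2.imwrite('pics/s3.png',cv2.resize(c['image'][130:240,170:310],None,fx=5,fy=5,interpolation=cv2.INTER_CUBIC))
shot('wrist','wrist3.png')
```

```text
t 4.3 D [-140.9   -1.    62.4] yawy 104.42 F(D) [-29.2  -6.5  23.6] w -0.0001 q [-0.06  0.32  2.   -0.01  0.85 -1.88]
total share [ 0.0275  0.012  -0.0018] mm 6.000621435665417
```

View pics/s3.png

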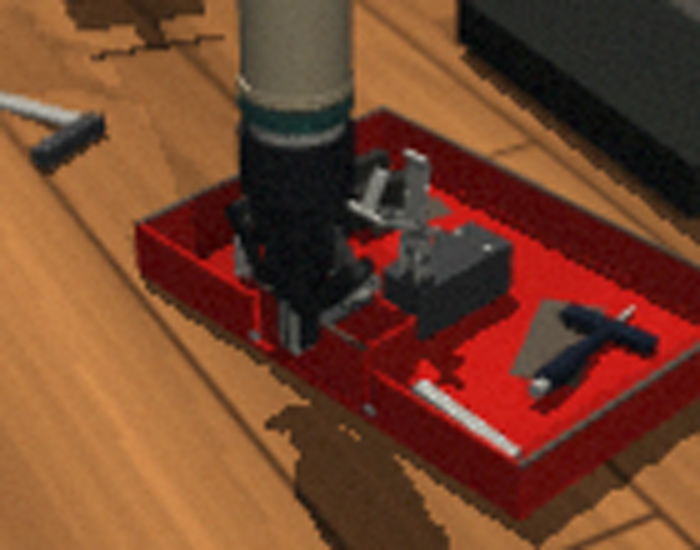

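View pics/wrist3.png

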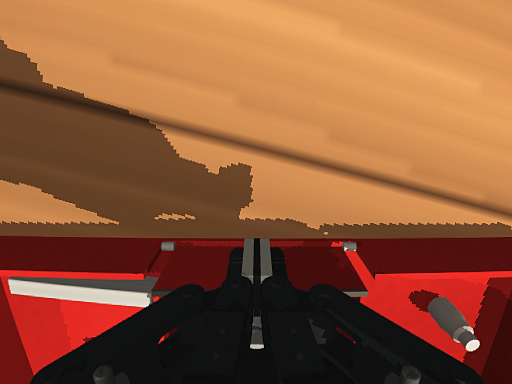

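Motion stops at -141 with the force rising to 29 N, so the bin is against its stop. In the wrist view its front is flush with the drawer front (row ~240). Backing off and going up to look.

Call:
send_rows(travel=[[-0.1,-0.025,0],[-0.1,-0.025,0],[0,0,0.28],[0,0,0.28],[0,0,0.28],[0.15,0.04,0],[0.18,0.045,0],[0,0,0]], roll=[0,0,0,0,0,0,0,0])

```text
time: 5.4
eef_pos: [0.501, 0.0477, 0.2316]
tool_rot: [0.001, -0.124, 0.992, -0.0]
contact_force: [-0.1, 0.5, 0.2]
gripper_width: -0.0001
```

Run:
```python
from h import *
st(); c=shot('wrist','wrist4.png')
cv2.imwrite('pics/w4c.png',cv2.resize(c['image'][90:290,175:345],None,fx=3.5,fy=3,interpolation=cv2.INTER_CUBIC))
```

```text
t 5.4 D [-96.5  -1.9 231.6] yawy 104.19 F(D) [-0.   0.5  0.2] w -0.0001 q [-0.04  0.18  1.69  0.    1.27 -1.86]
```

View pics/wrist4.png

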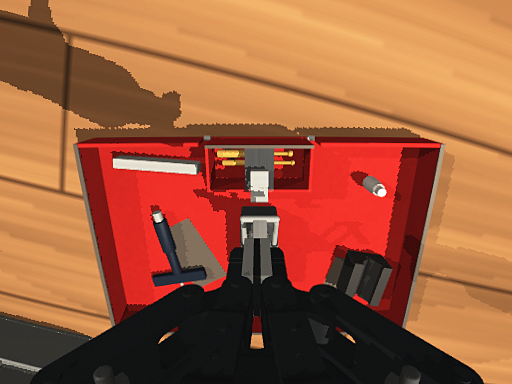

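Run:
```python
from h import *
c=load('wrist4')
cv2.imwrite('pics/w4c.png',cv2.resize(c['image'][130:260,200:320],None,fx=4.5,fy=4.5,interpolation=cv2.INTER_CUBIC))
for n,X in dict(seat=(-84,0,65),landf=(-110,0,70),landb=(-93.7,0,70),lip=(-83.8,0,71.7),lipR=(-83.8,-9,71.7),front=(-130,0,60)).items():
    u,v=proj(c,toW(*X)); print(n,round(u,1),round(v,1),'crop',round((u-200)*4.5),round((v-130)*4.5))
```

```text
seat 258.8 189.8 crop 265 269
landf 258.9 166.6 crop 265 165
landb 258.9 182.3 crop 265 235
lip 258.8 192.1 crop 265 279
lipR 250.0 192.1 crop 225 279
front 258.9 144.8 crop 265 66
```

View pics/w4c.png

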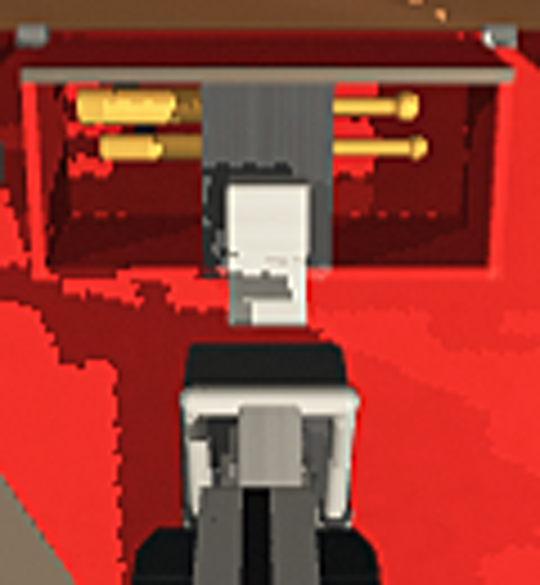

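In the wrist crop the keeper land's front edge is at row 182 against 165 nominal, so the keeper sits about +4 mm (seat near x = -80). Now triangulating the tab with the third view.

Run:
```python
from h import *
s=load('side1');w=load('wrist1');v=load('wrist4')
S=lambda a,b:(s,a/12+222-.46,b/12+155-.46)
W=lambda a,b:(w,a/4+195-.4,b/4+95-.4)
V=lambda a,b:(v,a/4.5+200-.4,b/4.5+130-.4)
for n,o in dict(tab3=[S(292,108),W(267,512),V(270,486)],tabSV=[S(292,108),V(270,486)],bar3=[S(252,212),W(265,392),V(270,393)],barSV=[S(252,212),V(270,393)]).items():
    x,r=tri(o); print(n,np.round(toD(x),1),np.round(np.array(r)*1000,1))
st(); go(-67,.5,180); go(-67,.5,149)
```

```text
tab3 [-65.4  -0.2 148.5] [2.2 4.4 6.5]
tabSV [-69.2  -1.6 149.9] [4.1 4.1]
bar3 [-78.2   0.4 121. ] [0.3 0.3 0.1]
barSV [-78.3   0.4 120.9] [0.2 0.2]
t 5.45 D [-98.5  -1.6 231.2] yawy 104.19 F(D) [-0.7  0.4 -0. ] w 0.0 q [-0.04  0.18  1.69  0.    1.27 -1.86]
total share [ 0.1501  0.0488 -0.2558] mm 60.1131474476249
total share [ 0.1501  0.0488 -0.4108] mm 88.01523010179525
```

Bar confirmed at (-78, 121); in the last view the fingers hid the tab top. Opening to about 35 mm and going above the tab.

Call:
send_rows(travel=[[0.05,0.016,-0.08],[0.05,0.016,-0.09],[0.05,0.016,-0.085],[0,0,0],[0,0,0]], roll=[0,0,0,0,0], claw=0.1, grip_force=20)

```text
time: 6.08
eef_pos: [0.528, 0.057, 0.1802]
tool_rot: [-0.0, -0.123, 0.992, 0.0]
contact_force: [-0.6, -1.0, -0.3]
gripper_width: 0.0386
```

Run:
```python
from h import *
st(); go(-67,.5,149)
c=shot('wrist','wrist5.png');shot('side','side5.png')
cv2.imwrite('pics/w5c.png',cv2.resize(c['image'][180:384,170:350],None,fx=3,fy=2.9,interpolation=cv2.INTER_CUBIC))
for n,X in dict(tabtop=(-61.4,.5,148.6),bar=(-78.2,.4,121)).items():
    u,v=proj(c,toW(*X)); print(n,u,v)
```

```text
t 6.08 D [-68.    0.4 180.2] yawy 104.17 F(D) [-0.8 -0.9 -0.3] w 0.0386 q [-0.02  0.26  1.71 -0.    1.16 -1.84]
total share [ 0.0049  0.0017 -0.1558] mm 31.17211480220468
tabtop 257.20522929979825 252.93857789051856
bar 256.990043218892 209.27944549460287
```

View pics/w5c.png

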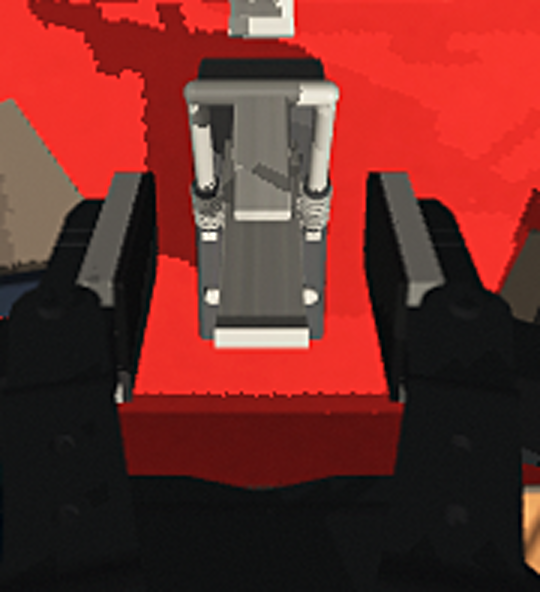

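The tab top is at crop (263,215), image (258,254), against a predicted (257,253), and it is centred between the jaws. Descend and pinch.

Call:
send_rows(travel=[[0.005,0,-0.05],[0,0,-0.05],[0,0,-0.05],[0,0,-0.005],[0,0,0]], roll=[0,0,0,0,0])

```text
time: 6.8
eef_pos: [0.5291, 0.057, 0.1492]
tool_rot: [-0.0, -0.123, 0.992, 0.0]
contact_force: [-0.3, 0.6, -0.0]
gripper_width: 0.0383
```

Call:
send_rows(travel=[[0,0,0],[0,0,0],[0,0,0],[0,0,0],[0,0,0],[0,0,0]], roll=[0,0,0,0,0,0], claw=1, grip_force=20)

```text
time: 7.55
eef_pos: [0.5291, 0.0571, 0.1494]
tool_rot: [0.0, -0.123, 0.992, 0.0]
contact_force: [-1.2, 1.3, 1.2]
gripper_width: 0.0115
```

Run:
```python
from h import *
st()
c=shot('side','side6.png')
cv2.imwrite('pics/s6.png',cv2.resize(c['image'][140:215,205:295],None,fx=8,fy=8,interpolation=cv2.INTER_CUBIC))
```

```text
t 7.55 D [-67.    0.2 149.4] yawy 104.16 F(D) [-0.8  1.5  1.2] w 0.0115 q [-0.02  0.29  1.76  0.    1.09 -1.84]
```

View pics/s6.png

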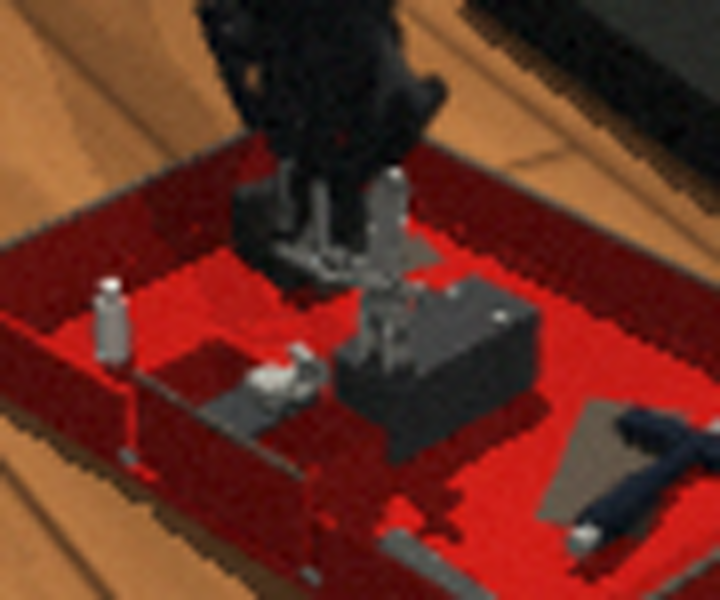

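Tab pinched at 11.5 mm; the side view shows the bin flush, with the bar at crop (320,255). Bringing the bar forward and down in an arc.

Call:
send_rows(travel=[[-0.019,-0.005,-0.023],[-0.019,-0.005,-0.023],[-0.019,-0.005,-0.023],[-0.019,-0.005,-0.023],[-0.018,-0.004,-0.024],[0,0,0]], roll=[0,0,0,0,0,0])

```text
time: 8.35
eef_pos: [0.5099, 0.0521, 0.1256]
tool_rot: [-0.0, -0.123, 0.992, 0.0]
contact_force: [1.5, 2.2, 0.4]
gripper_width: 0.011
```

Run:
```python
from h import *
st()
c=shot('side','side7.png')
cv2.imwrite('pics/s7.png',cv2.resize(c['image'][140:215,205:295],None,fx=8,fy=8,interpolation=cv2.INTER_CUBIC))
c=shot('wrist','wrist7.png')
```

```text
t 8.35 D [-8.680e+01  1.000e-01  1.256e+02] yawy 104.16 F(D) [2.  1.8 0.4] w 0.011 q [-0.03  0.29  1.83  0.    1.02 -1.85]
```

View pics/s7.png

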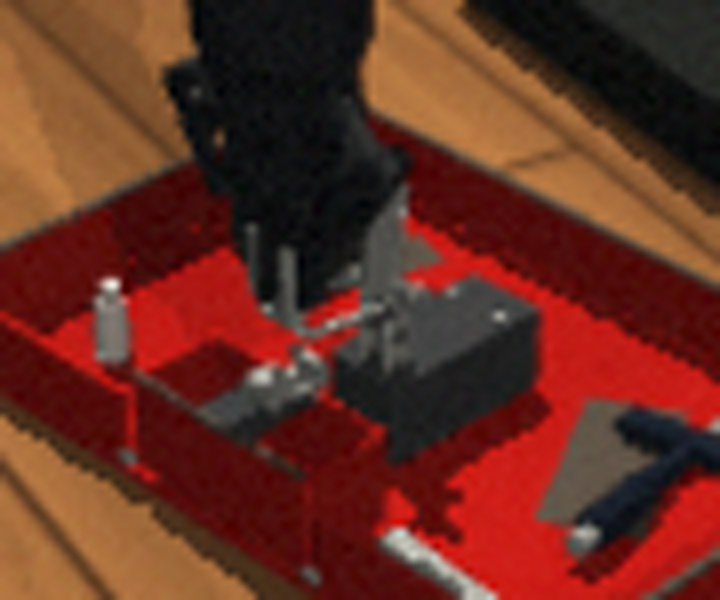

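View pics/wrist7.png

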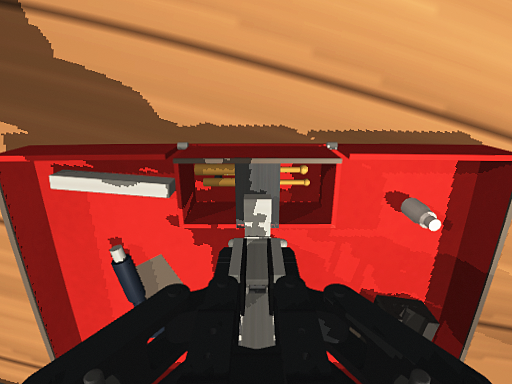

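```bash
cat >> h.py <<'E'
def ony(c,u,v,y):
    o,d=ray(c,u,v); o=toD(o); d2=np.array([*(Rz.T@d[:2]),d[2]]); return o+d2*(y-o[1])/d2[1]
E
python3 - <<'E'
from h import *
c=load('side7')
print(ony(c,300/8+205-.4,330/8+140-.4,-16))
cv2.imwrite('pics/s7z.png',cv2.resize(c['image'][165:200,230:275],None,fx=16,fy=16,interpolation=cv2.INTER_CUBIC))
E
```

```text
[-96.42090056 -16.         101.54511908]
```

View pics/s7z.png

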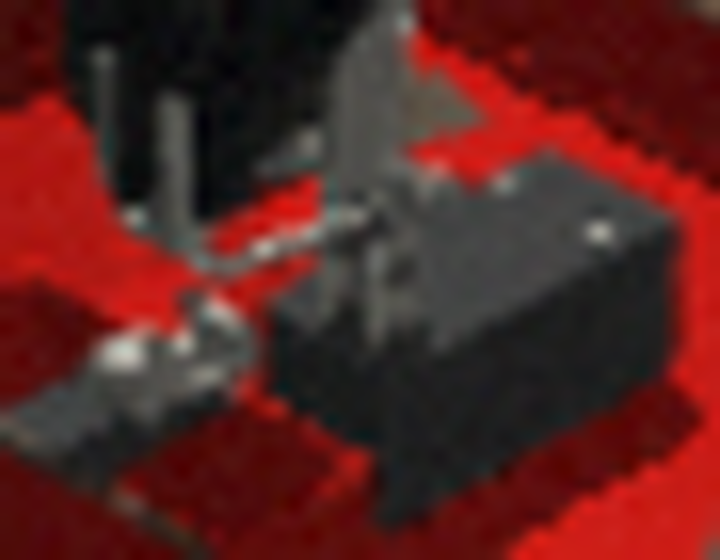

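The bar's right end is near crop (210,268), about (-95, 100). I continue down at the same x, then look.

Call:
send_rows(travel=[[0,0,-0.015],[0,0,-0.015],[0,0,-0.015],[0,0,-0.015],[0,0,0]], roll=[0,0,0,0,0])

```text
time: 9.07
eef_pos: [0.5104, 0.0522, 0.1139]
tool_rot: [0.0, -0.123, 0.992, 0.0]
contact_force: [0.5, 2.1, 3.0]
gripper_width: 0.0108
```

Run:
```python
from h import *
st()
c=shot('side','side8.png')
cv2.imwrite('pics/s8z.png',cv2.resize(c['image'][165:200,230:275],None,fx=16,fy=16,interpolation=cv2.INTER_CUBIC))
```

```text
t 9.07 D [-8.630e+01  1.000e-01  1.139e+02] yawy 104.16 F(D) [1.  1.9 3. ] w 0.0108 q [-0.03  0.3   1.85  0.    0.99 -1.85]
```

View pics/s8z.png

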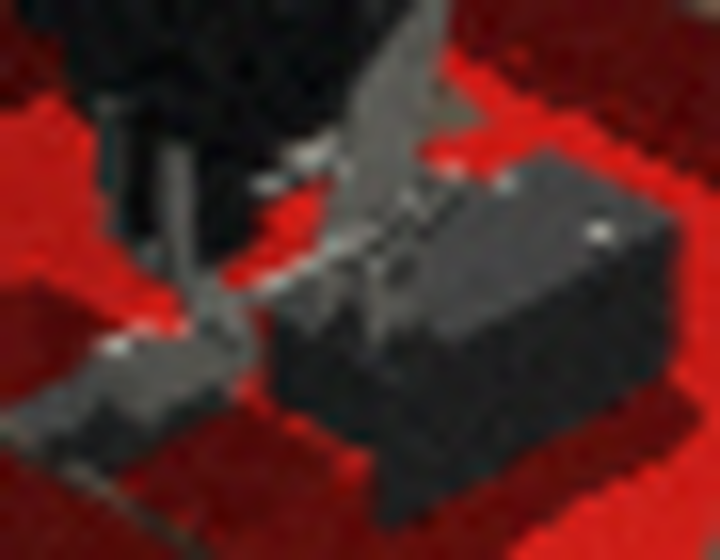

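Run:
```python
from h import *
c=load('side8')
for a,b in [(210,268),(212,300),(220,305),(204,300)]: print(a,b,ony(c,a/16+230-.47,b/16+165-.47,-16))
for X in [(-80,0,65),(-80,-9,71.7),(-106,0,70),(-80,-16,73)]:
    u,v=proj(c,toW(*X)); print(X,(u-230+.47)*16,(v-165+.47)*16)
# lever tip edge
for a,b in [(447,0),(440,60),(360,40),(330,230)]: print(a,b,ony(c,a/16+230-.47,b/16+165-.47,-10 if a>400 else 10))
```

```text
210 268 [-93.90680301 -16.          98.62053943]
212 300 [-93.51566143 -16.          90.22775758]
220 305 [-91.22313609 -16.          87.85693704]
204 300 [-95.8288453  -16.          91.31781593]
(-80, 0, 65) 209.03250684848265 342.3368020418552
(-80, -9, 71.7) 236.78204857542644 333.56048228010695
(-106, 0, 70) 120.7527131668917 370.78804944822787
(-80, -16, 73) 258.8590906542745 341.5753555597712
447 0 [-16.83919596 -10.         130.0389875 ]
440 60 [-18.87956308 -10.         115.58298119]
360 40 [-23.87051994  10.         114.12350837]
330 230 [-33.41194265  10.          68.35059826]
```

The side camera is weak along that direction (about 2 mm per pixel), so I go by feel. I move 8 mm forward to be surely over the land, then lower in small steps.

Call:
send_rows(travel=[[-0.013,-0.0033,0],[-0.013,-0.0033,0],[-0.013,-0.0033,0],[0,0,-0.01],[0,0,-0.01],[0,0,0]], roll=[0,0,0,0,0,0])

```text
time: 9.88
eef_pos: [0.5021, 0.0501, 0.1099]
tool_rot: [-0.001, -0.123, 0.992, -0.0]
contact_force: [1.7, 2.4, 2.9]
gripper_width: 0.011
```

Call:
send_rows(travel=[[0,0,-0.01],[0,0,-0.01],[0,0,0]], roll=[0,0,0])

```text
time: 10.25
eef_pos: [0.5019, 0.0501, 0.1058]
tool_rot: [-0.001, -0.123, 0.992, 0.0]
contact_force: [-0.6, 0.7, 2.9]
gripper_width: 0.0113
```

Run:
```python
from h import *
st()
c=shot('side','side9.png')
cv2.imwrite('pics/s9z.png',cv2.resize(c['image'][165:200,230:275],None,fx=16,fy=16,interpolation=cv2.INTER_CUBIC))
```

```text
t 10.25 D [-95.1   0.2 105.8] yawy 104.17 F(D) [-0.4  0.8  2.9] w 0.0113 q [-0.04  0.3   1.87 -0.    0.97 -1.86]
```

View pics/s9z.png

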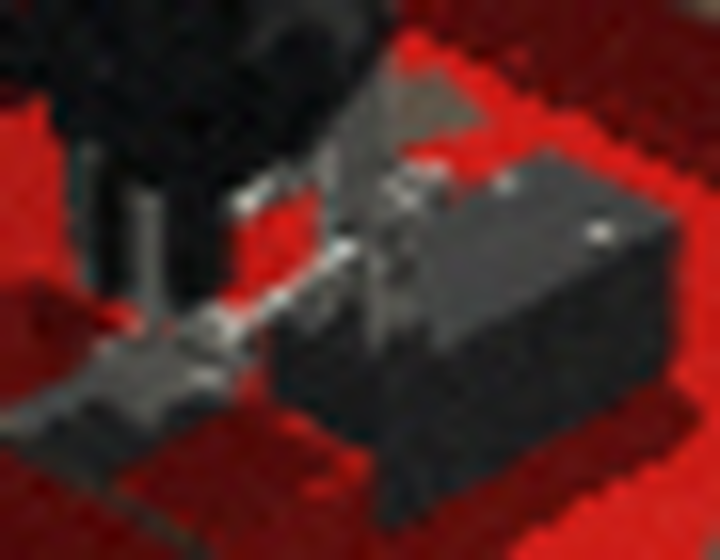

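Call:
send_rows(travel=[[0,0,-0.005],[0,0,-0.005],[0,0,0]], roll=[0,0,0])

```text
time: 10.68
eef_pos: [0.5021, 0.0501, 0.104]
tool_rot: [-0.0, -0.123, 0.992, 0.0]
contact_force: [-2.0, 1.3, 3.3]
gripper_width: 0.0113
```

Call:
send_rows(travel=[[0,0,-0.005],[0,0,-0.005],[0,0,0]], roll=[0,0,0])

```text
time: 11.05
eef_pos: [0.5025, 0.0502, 0.102]
tool_rot: [-0.0, -0.123, 0.992, 0.0]
contact_force: [-1.0, 0.9, 3.4]
gripper_width: 0.0113
```

Call:
send_rows(travel=[[0,0,-0.005],[0,0,-0.005],[0,0,0]], roll=[0,0,0])

```text
time: 11.42
eef_pos: [0.5026, 0.0502, 0.1001]
tool_rot: [0.0, -0.123, 0.992, 0.0]
contact_force: [-1.7, 1.0, 3.7]
gripper_width: 0.0112
```

Run:
```python
from h import *
st()
c=shot('side','side10.png')
cv2.imwrite('pics/s10z.png',cv2.resize(c['image'][165:200,230:275],None,fx=16,fy=16,interpolation=cv2.INTER_CUBIC))
for X in [(-94,16,73),(-94,-16,73),(-94,0,73)]:
    u,v=proj(c,toW(*X)); print(X,(u-230+.47)*16,(v-165+.47)*16)
```

```text
t 11.43 D [-9.440e+01  1.000e-01  1.001e+02] yawy 104.17 F(D) [-1.4  1.4  3.7] w 0.0112 q [-0.04  0.31  1.88  0.    0.95 -1.86]
(-94, 16, 73) 111.58093803171097 307.9598504101109
(-94, -16, 73) 211.6969446651615 367.2607024561653
(-94, 0, 73) 161.2720316929895 337.3933454261569
```

View pics/s10z.png

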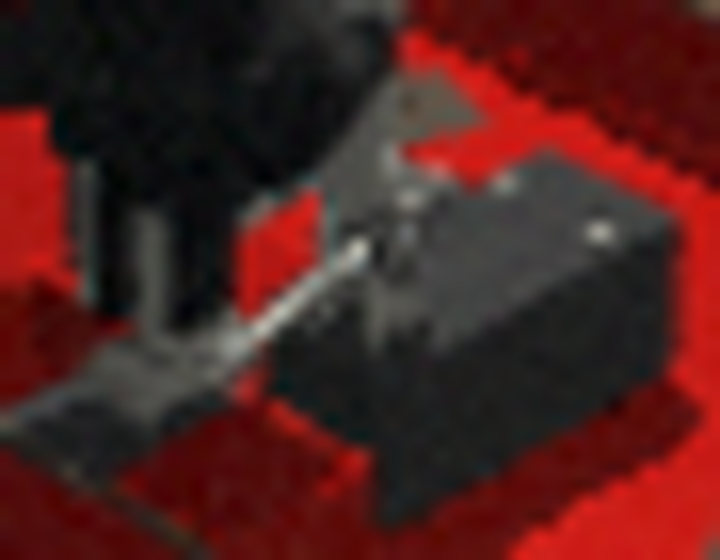

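Call:
send_rows(travel=[[0,0,-0.005],[0,0,-0.005],[0,0,0]], roll=[0,0,0])

```text
time: 11.85
eef_pos: [0.5025, 0.0502, 0.0981]
tool_rot: [-0.0, -0.123, 0.992, 0.0]
contact_force: [-0.6, 1.8, 3.1]
gripper_width: 0.0109
```

Call:
send_rows(travel=[[0,0,-0.005],[0,0,-0.005],[0,0,0]], roll=[0,0,0])

```text
time: 12.22
eef_pos: [0.5025, 0.0502, 0.096]
tool_rot: [-0.0, -0.123, 0.992, 0.0]
contact_force: [-0.4, 1.7, 2.5]
gripper_width: 0.0111
```

Run:
```python
from h import *
st()
c=shot('side','side11.png')
cv2.imwrite('pics/s11z.png',cv2.resize(c['image'][160:200,225:275],None,fx=15,fy=15,interpolation=cv2.INTER_CUBIC))
c=shot('wrist','wrist11.png')
cv2.imwrite('pics/w11.png',cv2.resize(c['image'][150:384,150:370],None,fx=3,fy=2.5,interpolation=cv2.INTER_CUBIC))
```

```text
t 12.22 D [-94.5   0.1  96. ] yawy 104.16 F(D) [0.1 1.7 2.5] w 0.0111 q [-0.04  0.32  1.88  0.    0.94 -1.86]
```

View pics/s11z.png

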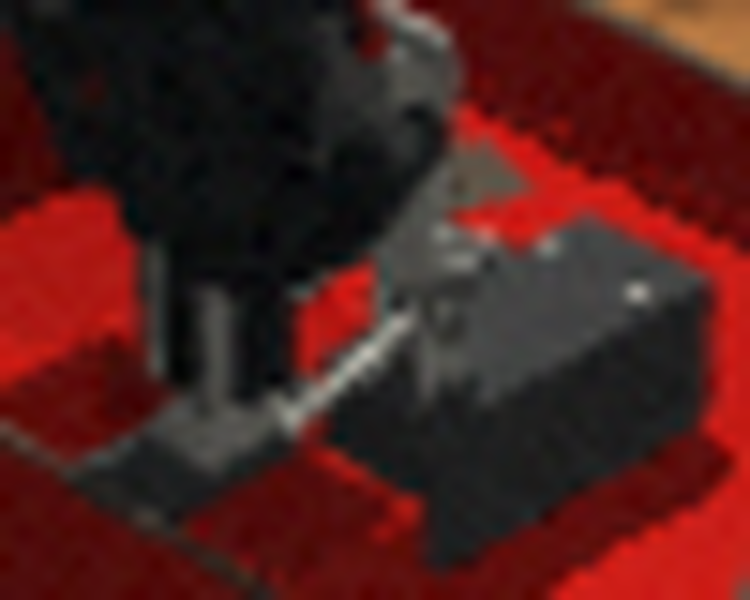

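View pics/w11.png

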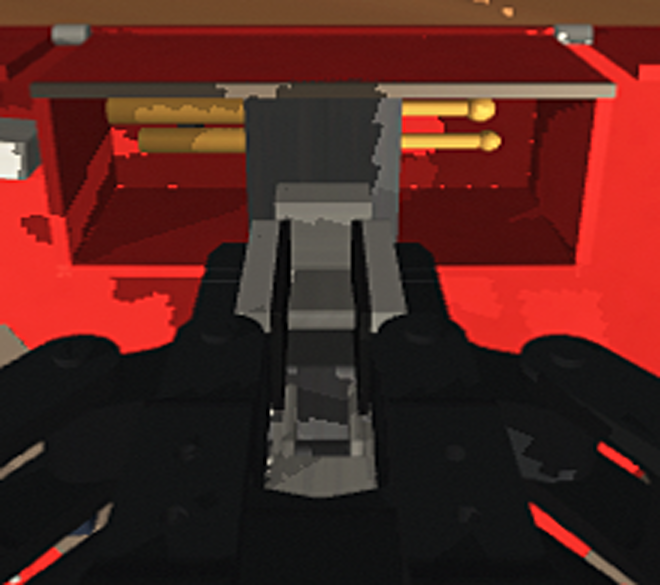

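Run:
```python
from h import *
c=load('side11')
for a,b,y in [(290,420,-16),(285,410,-16),(410,310,-14.5),(400,315,-14.5)]: print(a,b,np.round(ony(c,a/15+225-.47,b/15+160-.47,y),1))
w=load('wrist11')
for n,X in dict(landf=(-106,0,70),landb=(-89.7,0,70),lip=(-80,0,71.7),seat=(-80,0,65)).items():
    u,v=proj(w,toW(*X)); print(n,(u-150)*3,(v-150)*2.5)
for a,b in [(322,270),(322,320),(322,330),(322,215),(322,370),(322,205)]:
  for z in (70,90,95): print(a,b,z,np.round(toD(onz(w,a/3+150-.3,b/2.5+150-.3,z/1000)),1))
```

```text
290 420 [-88.8 -16.   70.3]
285 410 [-90.3 -16.   73.8]
410 310 [-48.7 -14.5  81.4]
400 315 [-52.  -14.5  81.5]
landf 320.5259062980518 198.9268647503659
landb 320.5488083015098 262.6567440880582
lip 320.56580225156273 302.69123185132446
seat 320.54826494274755 286.6973492672088
322 270 70 [-87.9   0.1  70. ]
322 270 90 [-1.003e+02  1.000e-01  9.000e+01]
322 270 95 [-1.034e+02  1.000e-01  9.500e+01]
322 320 70 [-74.2   0.1  70. ]
322 320 90 [-88.4   0.1  90. ]
322 320 95 [-92.    0.1  95. ]
322 330 70 [-71.4   0.1  70. ]
322 330 90 [-85.9   0.1  90. ]
322 330 95 [-89.6   0.1  95. ]
322 215 70 [-1.022e+02  1.000e-01  7.000e+01]
322 215 90 [-1.126e+02  1.000e-01  9.000e+01]
322 215 95 [-1.152e+02  1.000e-01  9.500e+01]
322 370 70 [-59.6   0.1  70. ]
322 370 90 [-75.8   0.1  90. ]
322 370 95 [-79.8   0.1  95. ]
322 205 70 [-1.047e+02  1.000e-01  7.000e+01]
322 205 90 [-1.147e+02  1.000e-01  9.000e+01]
322 205 95 [-1.173e+02  1.000e-01  9.500e+01]
```

Run:
```python
from h import *
w=load('wrist11')
cv2.imwrite('pics/w11z.png',cv2.resize(cv2.convertScaleAbs(w['image'][208:324,225:295],alpha=1.6),None,fx=8,fy=5.1,interpolation=cv2.INTER_NEAREST))
def cr(X):
    u,v=proj(w,toW(*X)); return round((u-225+.5)*8),round((v-208+.5)*5.1)
for n,b,ph in [('hook',(-79.5,65),.3),('floor',(-84,61.5),.25),('land',(-89,73),.25),('land2',(-93,73),.2)]:
    for y in (-6,6):
        t=(b[0]-32*np.sin(ph),y,b[1]+32*np.cos(ph)); 
        print(n,y,'top front',cr((t[0]-2*np.cos(ph),y,t[2]-2*np.sin(ph))),'top back',cr((t[0]+2*np.cos(ph),y,t[2]+2*np.sin(ph))),'bar',cr((b[0]-3,y,b[1]+1)))
print('land back edge',cr((-89.2,-9,70)),'lip',cr((-79.3,-9,71.7)))
```

```text
hook -6 top front (162, 367) top back (162, 408) bar (179, 278)
hook 6 top front (356, 367) top back (356, 408) bar (339, 278)
floor -6 top front (163, 324) top back (164, 363) bar (179, 229)
floor 6 top front (355, 324) top back (354, 363) bar (338, 229)
land -6 top front (154, 350) top back (155, 393) bar (173, 243)
land 6 top front (364, 350) top back (363, 393) bar (344, 243)
land2 -6 top front (153, 330) top back (154, 372) bar (173, 212)
land2 6 top front (365, 330) top back (364, 372) bar (345, 212)
land back edge (134, 246) lip (135, 329)
```

View pics/w11z.png

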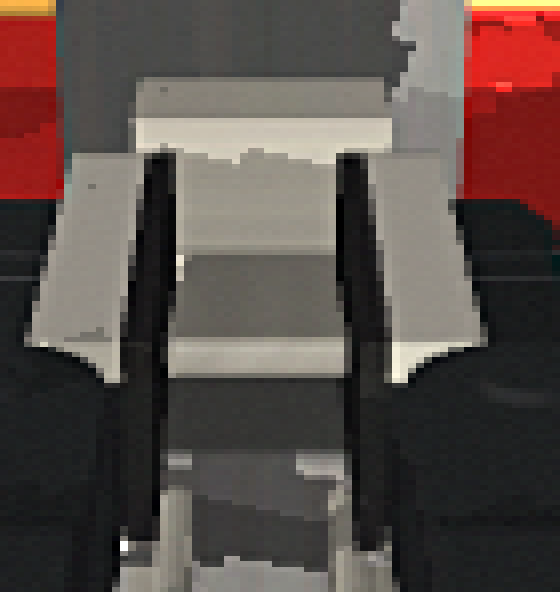

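The wrist zoom shows the tab between the pads with its top edge at rows 338–378. Its width and position fit a bar already down in the groove at about (-82.5, 64); on the land it would look wider. It went in from above. Now I draw it back gently until the hook is felt.

Call:
send_rows(travel=[[0.005,0.0012,0],[0.005,0.0012,0],[0,0,0]], roll=[0,0,0])

```text
time: 12.7
eef_pos: [0.5043, 0.0507, 0.0959]
tool_rot: [-0.0, -0.123, 0.992, 0.0]
contact_force: [-1.4, 1.3, 1.3]
gripper_width: 0.0112
```

Call:
send_rows(travel=[[0.005,0.0012,0],[0.005,0.0012,0],[0,0,0]], roll=[0,0,0])

```text
time: 13.08
eef_pos: [0.506, 0.0512, 0.0958]
tool_rot: [-0.001, -0.123, 0.992, 0.0]
contact_force: [-3.1, 1.6, 0.8]
gripper_width: 0.0109
```

Run:
```python
from h import *
st()
```

```text
t 13.07 D [-90.8   0.2  95.8] yawy 104.17 F(D) [-2.6  2.3  0.8] w 0.0109 q [-0.04  0.32  1.88 -0.    0.95 -1.85]
```

Call:
send_rows(travel=[[0.005,0.0012,0],[0.005,0.0012,0],[0,0,0]], roll=[0,0,0])

```text
time: 13.45
eef_pos: [0.5077, 0.0516, 0.0957]
tool_rot: [-0.001, -0.123, 0.992, 0.0]
contact_force: [-3.8, 0.4, -1.3]
gripper_width: 0.0112
```

Call:
send_rows(travel=[[0.005,0.0012,0],[0,0,0]], roll=[0,0])

```text
time: 13.7
eef_pos: [0.5079, 0.0517, 0.0957]
tool_rot: [-0.002, -0.123, 0.992, 0.0]
contact_force: [-5.4, 0.0, -1.0]
gripper_width: 0.0111
```

Run:
```python
from h import *
st(); c=shot('wrist','wrist12.png')
cv2.imwrite('pics/w12z.png',cv2.resize(cv2.convertScaleAbs(c['image'][208:324,225:295],alpha=1.6),None,fx=8,fy=5.1,interpolation=cv2.INTER_NEAREST))
c=shot('side','side12.png')
cv2.imwrite('pics/s12z.png',cv2.resize(c['image'][160:200,225:275],None,fx=15,fy=15,interpolation=cv2.INTER_CUBIC))
```

```text
t 13.7 D [-88.8   0.2  95.7] yawy 104.18 F(D) [-5.2  1.3 -1. ] w 0.0111 q [-0.03  0.32  1.87 -0.    0.95 -1.85]
```

View pics/w12z.png

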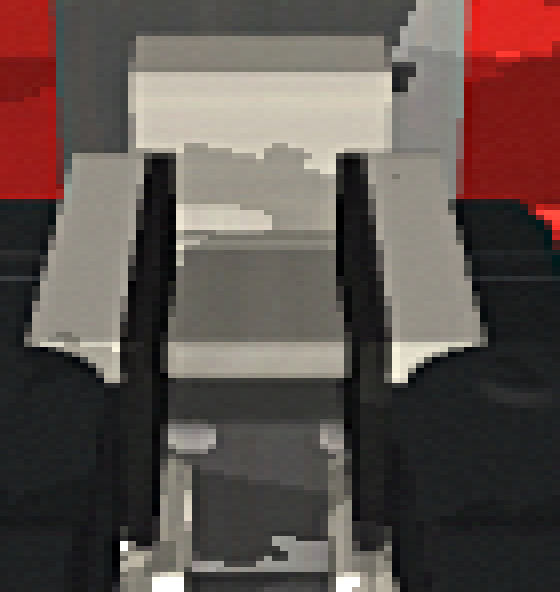

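View pics/s12z.png

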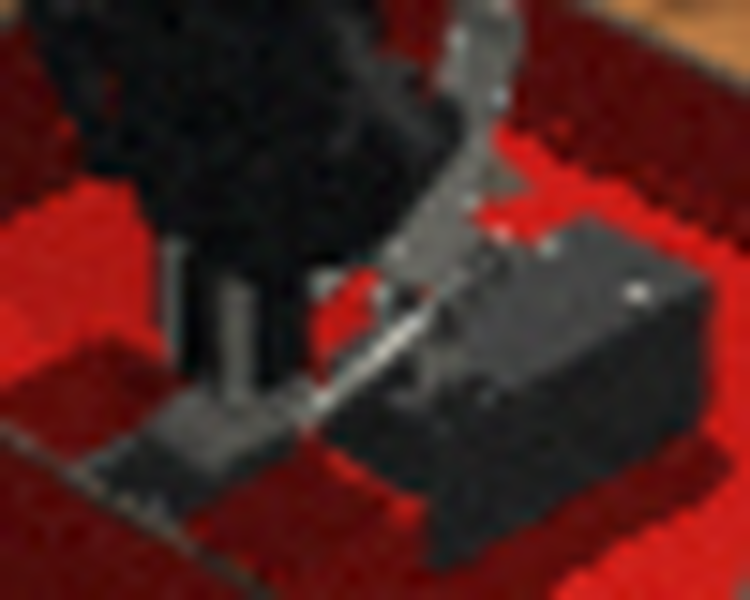

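Run:
```python
from h import *
w=load('wrist12')
def cr(X):
    u,v=proj(w,toW(*X)); return round((u-225+.5)*8),round((v-208+.5)*5.1)
for s in (-84,-81,-80,-79,-78): print(s,'landf',cr((s-26,-9,70)),'landb',cr((s-9.7,-9,70)),'groove edge z61.4',cr((s-9.7,-9,61.4)))
for b,ph in [((-79.5,65),.3),((-81,65),.3),((-79.5,65),.4),((-79.5,65),.5)]:
    t=(b[0]-32*np.sin(ph),6,b[1]+32*np.cos(ph)); print(b,ph,cr((t[0]-2*np.cos(ph),6,t[2]-2*np.sin(ph))),cr((t[0]+2*np.cos(ph),6,t[2]+2*np.sin(ph))))
```

```text
-84 landf (125, 33) landb (130, 169) groove edge z61.4 (135, 133)
-81 landf (126, 59) landb (130, 193) groove edge z61.4 (136, 157)
-80 landf (126, 67) landb (131, 201) groove edge z61.4 (136, 164)
-79 landf (126, 76) landb (131, 209) groove edge z61.4 (137, 172)
-78 landf (127, 84) landb (131, 217) groove edge z61.4 (137, 179)
(-79.5, 65) 0.3 (356, 320) (356, 361)
(-81, 65) 0.3 (356, 306) (356, 348)
(-79.5, 65) 0.4 (356, 286) (356, 328)
(-79.5, 65) 0.5 (355, 252) (356, 295)
```

Force rises (Fx about -5 N) with no further motion, and the tab's lean of about 0.25 rad is just what the linkage gives with the bar at a seat near x = -79.5. The bar is under the hook. Releasing and rising.

Call:
send_rows(travel=[[0,0,0],[0,0,0],[0,0,0]], roll=[0,0,0], claw=0.4)

```text
time: 14.18
eef_pos: [0.5108, 0.0518, 0.0967]
tool_rot: [0.001, -0.123, 0.992, -0.0]
contact_force: [0.1, 0.3, -0.5]
gripper_width: 0.0256
```

Call:
send_rows(travel=[[0,0,0.05],[0,0,0.15],[0,0,0.25],[-0.05,-0.012,0.15],[0,0,0]], roll=[0,0,0,0,0])

```text
time: 14.8
eef_pos: [0.5009, 0.0494, 0.2194]
tool_rot: [0.003, -0.123, 0.992, -0.001]
contact_force: [-0.0, -0.6, -0.1]
gripper_width: 0.0259
```

Run:
```python
from h import *
st(); c=shot('wrist','wrist13.png')
cv2.imwrite('pics/w13z.png',cv2.resize(c['image'][150:330,180:340],None,fx=4,fy=3.3,interpolation=cv2.INTER_CUBIC))
c=shot('side','side13.png')
cv2.imwrite('pics/s13z.png',cv2.resize(c['image'][155:200,225:280],None,fx=13,fy=13,interpolation=cv2.INTER_CUBIC))
```

```text
t 14.8 D [-96.2  -0.3 219.4] yawy 104.16 F(D) [-0.2 -0.6 -0.1] w 0.0259 q [-0.04  0.19  1.71  0.    1.23 -1.86]
```

View pics/w13z.png

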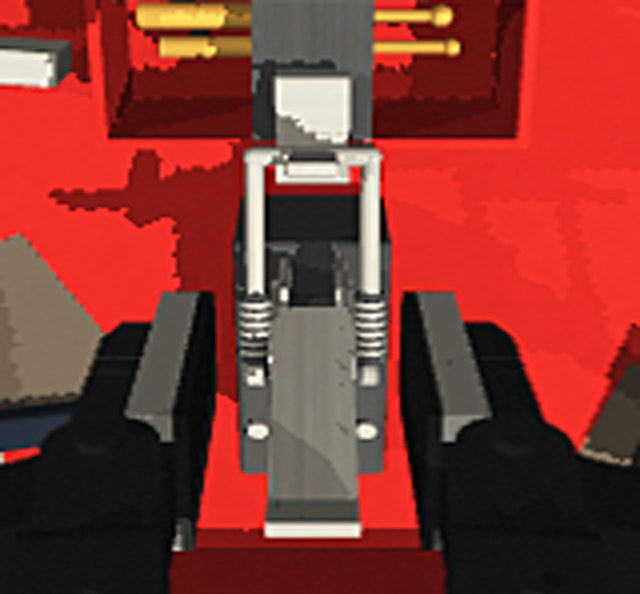

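View pics/s13z.png

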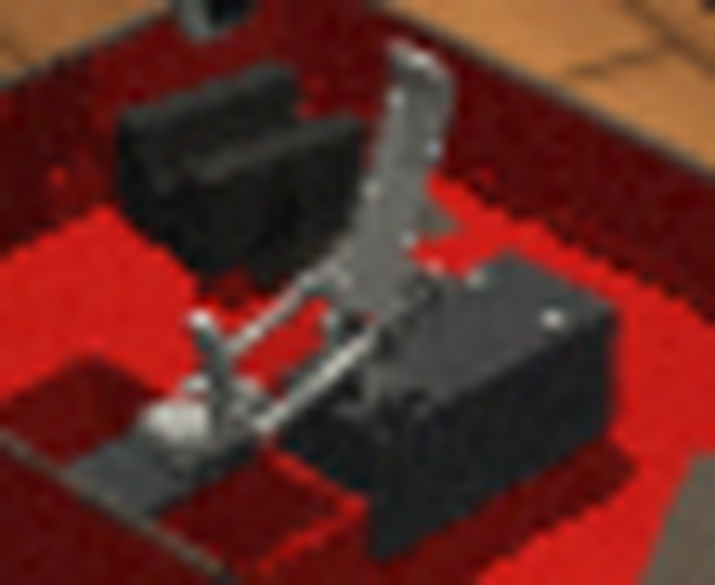

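The loop lies on the keeper and stayed there: the bar crosses at crop row ~157 just in front of the hook. In the side view the tab is at (205,340) and the lever is up at about 1.2. Checking numbers before throwing.

Run:
```python
from h import *
w=load('wrist13')
def cr(X):
    u,v=proj(w,toW(*X)); return round((u-180+.5)*4),round((v-150+.5)*3.3)
print('barR',cr((-79.5,-16,65)),'barL',cr((-79.5,16,65)),'barfrontposs',cr((-85,-16,65)))
for a in (1.1,1.2,1.3):
    t=(-29+82*np.cos(a)-4*np.sin(a),0,65+82*np.sin(a)+4*np.cos(a)); print(a,'tip',cr(t))
st(); go(-45,0,185); go(-45,0,145)
```

```text
barR (248, 156) barL (376, 156) barfrontposs (248, 139)
1.1 tip (312, 556)
1.2 tip (312, 541)
1.3 tip (312, 522)
t 14.9 D [-9.760e+01  2.000e-01  2.163e+02] yawy 104.16 F(D) [-1.   0.  -0.7] w 0.0256 q [-0.04  0.19  1.72  0.    1.23 -1.86]
total share [ 0.2551  0.0637 -0.1563] mm 61.17114259922241
total share [ 0.2551  0.0637 -0.3563] mm 88.55701477907807
```

The bar lies exactly where predicted (row 156) for a seat at -79.5, and the lever is about 1.25. Shutting the fingers and approaching the lever's bin-side face.

Call:
send_rows(travel=[[0.085,0.021,-0.12],[0.085,0.021,-0.12],[0.085,0.021,-0.116],[0,0,0],[0,0,0]], roll=[0,0,0,0,0], claw=1)

```text
time: 15.52
eef_pos: [0.5498, 0.062, 0.1445]
tool_rot: [-0.001, -0.123, 0.992, 0.0]
contact_force: [0.6, -0.6, -0.5]
gripper_width: -0.0001
```

Run:
```python
from h import *
st(); go(-24,0,145); go(-13,0,141)
```

```text
t 15.53 D [-45.7  -0.  144.5] yawy 104.17 F(D) [ 0.4 -0.7 -0.5] w -0.0001 q [-0.01  0.33  1.72 -0.    1.1  -1.83]
total share [0.1053 0.0268 0.0026] mm 21.73128210326246
total share [ 0.1586  0.0403 -0.0174] mm 32.90941560995198
```

Call:
send_rows(travel=[[0.026,0.0066,0],[0.026,0.0066,0],[0.026,0.0066,0],[0.026,0.0066,0],[0,0,0]], roll=[0,0,0,0,0])

```text
time: 16.15
eef_pos: [0.5718, 0.0674, 0.1449]
tool_rot: [0.0, -0.123, 0.992, 0.0]
contact_force: [0.9, 0.2, -0.1]
gripper_width: 0.0001
```

Call:
send_rows(travel=[[0.018,0.0045,-0.007],[0.018,0.0045,-0.008],[0.018,0.0045,-0.009],[0,0,0]], roll=[0,0,0,0])

```text
time: 16.65
eef_pos: [0.5824, 0.0701, 0.1399]
tool_rot: [0.0, -0.123, 0.992, 0.0]
contact_force: [0.2, 0.7, -0.0]
gripper_width: 0.0001
```

Run:
```python
from h import *
st(); go(-2.5,0,134)
c=shot('side','side14.png')
cv2.imwrite('pics/s14z.png',cv2.resize(c['image'][150:200,225:280],None,fx=13,fy=11,interpolation=cv2.INTER_CUBIC))
```

```text
t 16.65 D [-12.1  -0.2 139.9] yawy 104.17 F(D) [ 0.4  0.6 -0. ] w 0.0001 q [ 0.    0.38  1.65  0.    1.11 -1.82]
total share [ 0.0463  0.0128 -0.0293] mm 11.257721907774325
```

View pics/s14z.png

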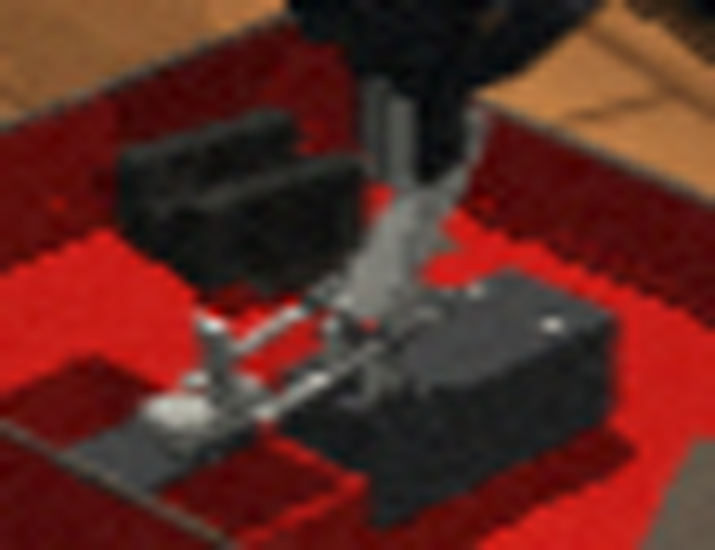

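The finger is at the lever (crop (410,170)), the lever has come to about 1.0 and the bar is still on the keeper. Continuing on the arc.

Call:
send_rows(travel=[[0.016,0.0042,-0.009],[0.016,0.0042,-0.01],[0.015,0.004,-0.011],[0,0,0]], roll=[0,0,0,0])

```text
time: 17.2
eef_pos: [0.5918, 0.0726, 0.1338]
tool_rot: [0.0, -0.123, 0.992, 0.0]
contact_force: [-0.4, 1.0, 0.2]
gripper_width: -0.0005
```

Run:
```python
from h import *
st(); go(9.8,0,121)
c=shot('side','side15.png')
cv2.imwrite('pics/s15z.png',cv2.resize(c['image'][150:200,225:280],None,fx=13,fy=11,interpolation=cv2.INTER_CUBIC))
c=shot('wrist','wrist15.png')
```

```text
t 17.2 D [-2.400e+00 -1.000e-01  1.338e+02] yawy 104.17 F(D) [-0.1  1.1  0.2] w -0.0005 q [ 0.01  0.39  1.64  0.    1.11 -1.81]
total share [ 0.0589  0.0153 -0.0639] mm 17.64929505430601
```

View pics/s15z.png

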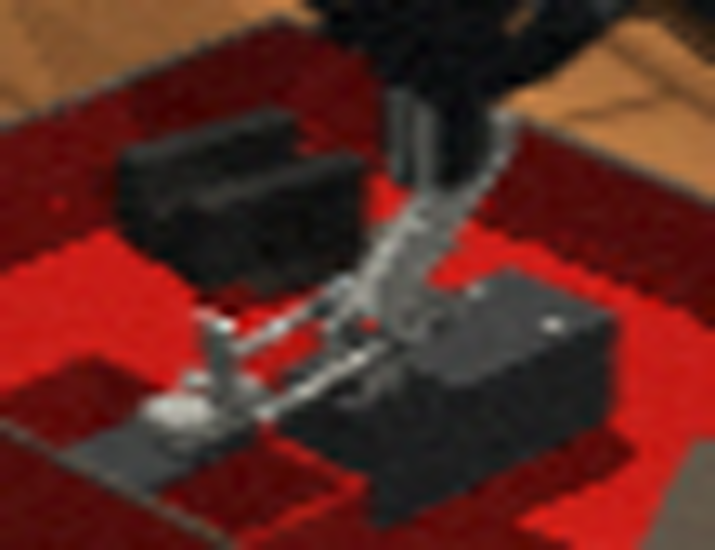

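View pics/wrist15.png

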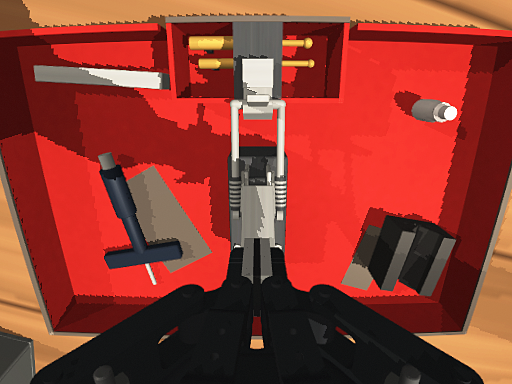

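Run:
```python
from h import *
w=load('wrist15')
cv2.imwrite('pics/w15z.png',cv2.resize(w['image'][50:150,215:305],None,fx=6,fy=6,interpolation=cv2.INTER_CUBIC))
for X in [(-79.5,0,65),(-83,0,65),(-79.5,0,70),(-79.5,-16,65),(-79.5,16,65)]:
    u,v=proj(w,toW(*X)); print(X,round((u-215+.5)*6),round((v-50+.5)*6))
```

```text
(-79.5, 0, 65) 255 326
(-83, 0, 65) 255 291
(-79.5, 0, 70) 255 328
(-79.5, -16, 65) 102 326
(-79.5, 16, 65) 409 326
```

View pics/w15z.png

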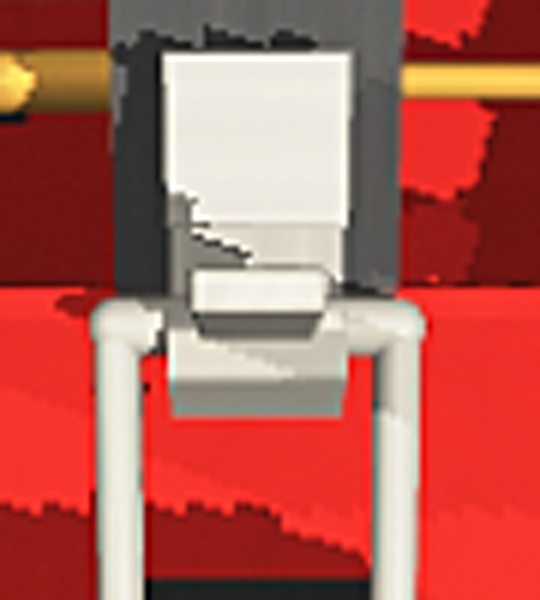

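The bar passes under the hook at row 325, exactly the predicted seat, with the tab leaning forward. Continuing the throw.

Call:
send_rows(travel=[[0.015,0.004,-0.0145],[0.015,0.004,-0.0155],[0.015,0.004,-0.0165],[0.014,0.003,-0.0175],[0,0,0]], roll=[0,0,0,0,0])

```text
time: 17.92
eef_pos: [0.6032, 0.0756, 0.1207]
tool_rot: [-0.0, -0.123, 0.992, 0.0]
contact_force: [-0.6, -0.5, -0.2]
gripper_width: -0.0002
```

Call:
send_rows(travel=[[0.011,0.003,-0.02],[0.01,0.0025,-0.02],[0.009,0.002,-0.02],[0.008,0.002,-0.02],[0,0,0]], roll=[0,0,0,0,0])

```text
time: 18.55
eef_pos: [0.6106, 0.0774, 0.1047]
tool_rot: [-0.001, -0.123, 0.992, 0.0]
contact_force: [-0.3, 0.2, 0.2]
gripper_width: 0.0002
```

Run:
```python
from h import *
st(); go(20,0,93)
c=shot('side','side16.png')
cv2.imwrite('pics/s16z.png',cv2.resize(c['image'][150:200,225:280],None,fx=13,fy=11,interpolation=cv2.INTER_CUBIC))
w=shot('wrist','wrist16.png')
```

```text
t 18.55 D [ 1.700e+01 -1.000e-01  1.047e+02] yawy 104.16 F(D) [-0.2  0.3  0.2] w 0.0002 q [ 0.01  0.45  1.63 -0.    1.07 -1.8 ]
total share [ 0.0143  0.004  -0.0584] mm 12.050290456461722
```

View pics/s16z.png

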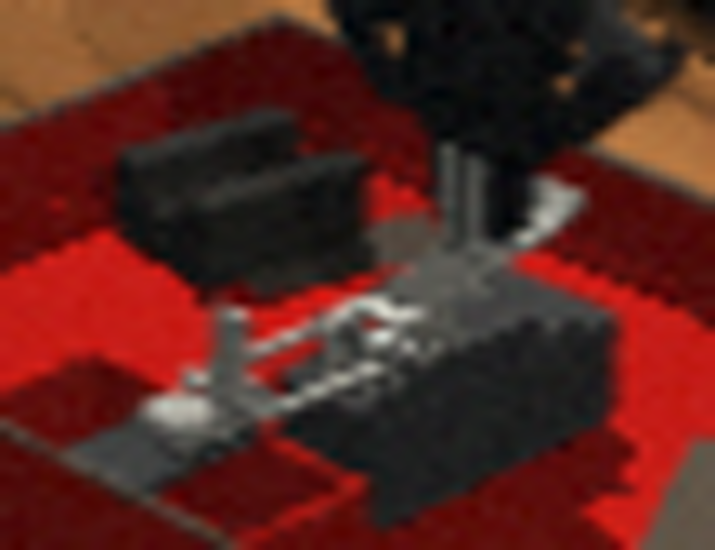

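View pics/wrist16.png

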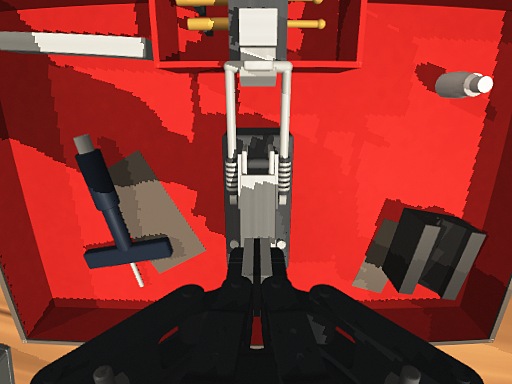

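The lever is now at about 0.25, with the loop still on the keeper at (258,67). Pressing it home.

Call:
send_rows(travel=[[0.004,0.001,-0.018],[0.004,0.001,-0.018],[0.003,0.001,-0.014],[0,0,-0.008],[0,0,0]], roll=[0,0,0,0,0])

```text
time: 19.27
eef_pos: [0.613, 0.078, 0.0935]
tool_rot: [-0.0, -0.123, 0.992, 0.0]
contact_force: [0.2, -0.4, 0.2]
gripper_width: 0.0003
```

Run:
```python
from h import *
st()
```

```text
t 19.27 D [19.5 -0.1 93.5] yawy 104.16 F(D) [ 0.1 -0.4  0.2] w 0.0003 q [ 0.01  0.46  1.64  0.    1.04 -1.8 ]
```

Call:
send_rows(travel=[[0,0,-0.006],[0,0,-0.006],[0,0,0]], roll=[0,0,0])

```text
time: 19.65
eef_pos: [0.6133, 0.078, 0.093]
tool_rot: [0.001, -0.123, 0.992, -0.0]
contact_force: [-2.7, -0.2, 8.4]
gripper_width: 0.0001
```

Run:
```python
from h import *
st()
c=shot('side','side17.png')
cv2.imwrite('pics/s17z.png',cv2.resize(c['image'][150:200,225:280],None,fx=13,fy=11,interpolation=cv2.INTER_CUBIC))
```

```text
t 19.65 D [19.7 -0.1 93. ] yawy 104.16 F(D) [-2.6  0.5  8.4] w 0.0001 q [ 0.01  0.46  1.64  0.    1.04 -1.8 ]
```

View pics/s17z.png

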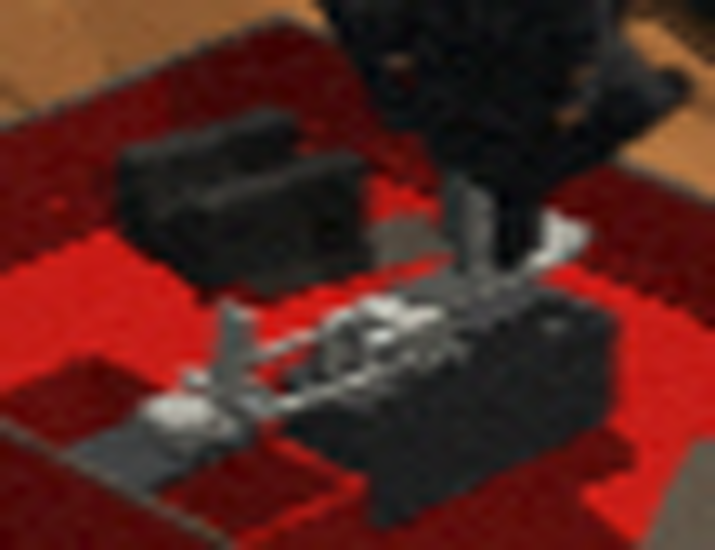

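A firm stop is felt at fingertip z = 71 mm (8.4 N), which is the closed height. Lifting straight off and checking.

Call:
send_rows(travel=[[0,0,0.03],[0,0,0.15],[0,0,0.25],[-0.15,-0.04,0.2],[-0.2,-0.05,0],[-0.2,-0.05,0],[0,0,0],[0,0,0]], roll=[0,0,0,0,0,0,0,0])

```text
time: 20.7
eef_pos: [0.5041, 0.0501, 0.2178]
tool_rot: [0.001, -0.123, 0.992, -0.0]
contact_force: [0.3, -0.5, 0.2]
gripper_width: -0.0
```

Run:
```python
from h import *
st()
w=shot('wrist','wrist18.png')
c=shot('side','side18.png')
cv2.imwrite('pics/s18z.png',cv2.resize(c['image'][150:200,225:280],None,fx=13,fy=11,interpolation=cv2.INTER_CUBIC))
im=w['image']
for n,X in dict(barR=(-79.5,-16,65),barL=(-79.5,16,65),tip=(41,0,71),tipR=(41,-10,71),binfront=(-130,0,60)).items():
    u,v=proj(w,toW(*X)); print(n,round(u,1),round(v,1))
    cv2.circle(im,(round(u),round(v)),1,(255,0,255),-1)
cv2.imwrite('pics/w18z.png',cv2.resize(im[90:330,170:350],None,fx=3,fy=2.5,interpolation=cv2.INTER_CUBIC))
```

```text
t 20.7 D [-93.   -0.4 217.8] yawy 104.15 F(D) [ 0.1 -0.6  0.2] w -0.0 q [-0.04  0.2   1.71  0.    1.24 -1.86]
barR 241.3 195.1
barL 273.5 195.1
tip 257.4 298.2
tipR 248.5 298.2
binfront 257.4 143.6
```

View pics/s18z.png

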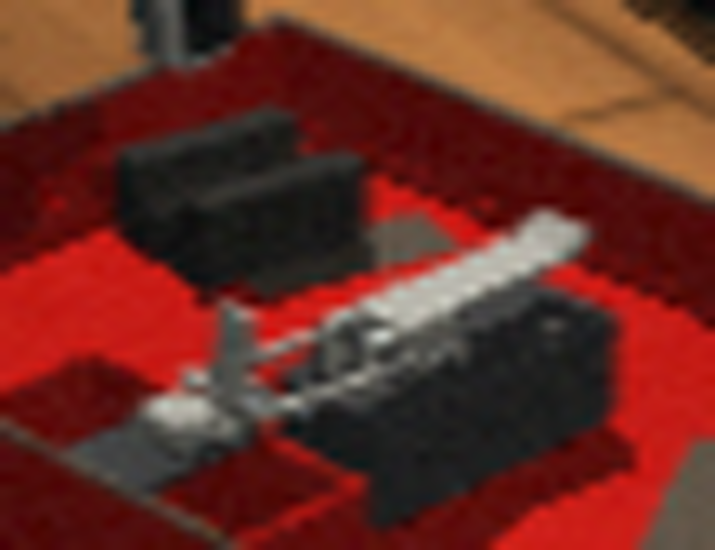

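View pics/w18z.png

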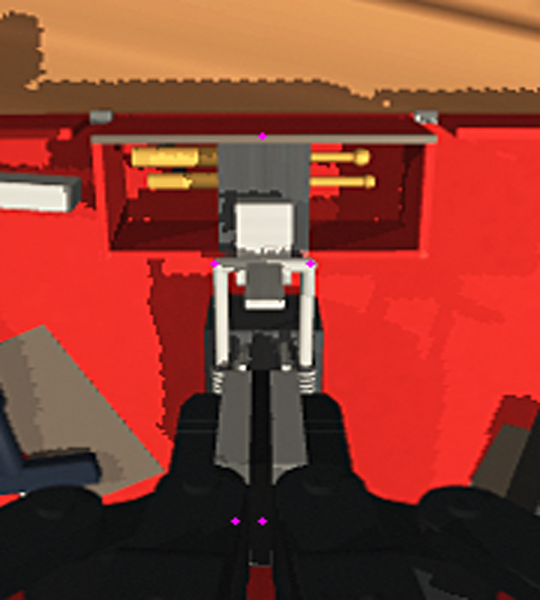

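Run:
```python
from h import *
c=load('side18')
def cr(X):
    u,v=proj(c,toW(*X)); return round((u-225+.5)*13),round((v-150+.5)*11)
for a in (0,.06,.12,.2):
    f=lambda r,y:cr((-29+r*np.cos(a)-6*np.sin(a),y,65+r*np.sin(a)+6*np.cos(a)))
    print(a,'70:',f(70,10),f(70,-10),'10:',f(10,10),f(10,-10))
```

```text
0 70: (521, 232) (572, 255) 10: (371, 300) (422, 324)
0.06 70: (520, 222) (571, 245) 10: (370, 299) (421, 323)
0.12 70: (519, 212) (570, 235) 10: (369, 298) (420, 322)
0.2 70: (516, 200) (567, 222) 10: (367, 297) (418, 321)
```

Run:
```python
from h import *
t=shot('top','top18.png')['image']
cv2.imwrite('pics/top18c.png',np.hstack([cv2.resize(load('top0')['image'][110:240,90:410],None,fx=1.25*1,fy=1.25*1) ,cv2.resize(t[110:240,90:410],None,fx=1.25,fy=1.25)]))
```

```text
(no output)
```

View pics/top18c.png

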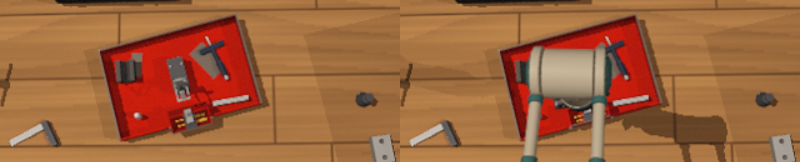

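Lever edges in the side view match the closed line (0 to 0.06 rad) and have not moved since the pressed picture. The bystanders visible in the top view are unchanged, and the gripper is clear. Handing in.

Run:
```python
from h import *
st(); print(env.hand_in())
```

```text
t 20.85 D [-92.7  -0.4 217.3] yawy 104.17 F(D) [ 0.9 -0.5  0. ] w 0.0001 q [-0.04  0.2   1.71  0.    1.24 -1.86]
the job is handed in; nothing more can be done
None
```

The bin is home, the loop is hooked on the keeper and the lever is closed. I handed the job in at 20.9 s with the gripper clear; hand-in gave no verdict.

- **Bin:** I pushed it until it stopped and the reading rose to 29 N. Afterwards the pictures showed it flush with the drawer front.
- **Loop:** The keeper sat about 4.5 mm behind nominal. The bar dropped straight into the groove without resting on the land first. I drew it back until the hook was felt, at about 5 N. After the throw the bar still appeared at the predicted seat, near x = -79.5.
- **Lever:** Force stayed near zero through the throw until a firm stop at the closed height, at 8.4 N. It did not spring back when the fingers lifted.

**What the checks could not settle:**
- The side camera resolves the lever only to about 0–0.06 rad, so full closure rests mainly on the felt stop.
- The pull on the keeper was not measured; the geometry suggests about 9 N.
- In the last top view the arm hid part of the drawer, but every bystander I could see was unmoved.
- Some side-view readings of the bar while I was lowering it were 5 mm or more off the linkage estimate. I relied on the wrist camera and feel for that part.

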